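# Catch the falling photometer cover on the fingers, lower it shut, start the reading

## Robot

A 6-joint arm with a two-finger parallel gripper is mounted at the origin on a cart in front of the work surface, level with it; the furniture and walls round the work are solid. World frame = base frame: x ahead of the robot, y to its left, z up, the work surface at z = 0. Lengths are in m, angles in degrees, forces in N, time in s.
With the tool pointing down it reaches from about 0.4 to 0.825 m from the base axis. Payload 7 kg.
Tool frame: the origin (TCP) lies midway between the tips of the shut fingers; the grasp point (between the pads) lies 19 mm behind it (ctrl.hold_point_z is the distance from the TCP to the grasp point, in m); z points along the fingers, y is the line along which they close (so a half turn about z gives the same grasp; the last joint's range is limited). The gripper opens to 88 mm and grips with 3 to 60 N. Pads are 19 mm wide; open, the fingers measure 130 mm over their backs; the gripper's body (78 mm by 193 mm) begins 47 mm behind the grasp point.
Start: joints at [88.642, 20.546, 0.682, 0, -70.136, -16.507], TCP at [0.207, 0.642, 0.227] pointing down, gripper open.
Joint ranges: [-176.03, 176.03], [-82.01, 121.73], [-58.28, 71.71], [-173.87, 95.51], [-174.79, -0.11], [-173.66, 173.66]. Speed limits (degrees/s): [136.94, 136.94, 172.46, 180, 180, 180].

## Interface

Orientations are given as [roll, pitch, yaw] about the fixed x, y, z axes, in that order (R = Rz(yaw) Ry(pitch) Rx(roll)).
In Python, from plant import ctrl gives the robot as it stands.
- The arm moves only by the tool apply_moves, never from a script. Its argument "deltas" is a list of rows, each an object with "fingers": the finger opening in mm, from 0 to 87.6; "delta_pos": the shift along the tool's x, y, z in mm, a list of three; "angular": the turn, a rotation vector about the tool's x, y, z in degrees, a list of three. A call has 1 to 10 rows; each row is the pose to reach, as a shift and turn from the pose commanded when the call began, along the tool's axes at that moment; what a row does not reach only later rows make up. A row lasts 1/10 s, in which the tool goes at most 50 mm and 8.59 degrees, less where a joint would pass 70% of its speed; a pose out of reach is approached as far as the arm can. A call with a gripper value outside its range is refused whole. The fingers move at their own pace and stop on an object; the grip force is fixed at half the most. Time passes only in rows, so rows that repeat a pose let the fingers close. It gives the time, the measured TCP pose, the force, the opening and the grip force at its end, in the units of the state.
- ctrl.get_obs(): the state, without advancing time (a new reading comes with each control period).
- ctrl.snapshot(name): name is "side" or "top" or "wrist"; returns the picture (384x512x3 uint8, red, green, blue); there is no depth.
- ctrl.camera_params(name): a dict with "fx", "fy", "cx", "cy" (pixels), "cam_to_world" (4x4, takes a point from camera to world coordinates); the wrist camera has in their place "mount" (4x4, takes a point from camera to tool coordinates, whose origin is the TCP and whose axes are the flange's). Camera axes: x right, y up, looking along -z (the intrinsics and any distortion apply to the point x, -y, -z); pixel columns grow to the right and rows downward; lengths in m; the calibration is good to about 2 mm. A picture is of the moment at which its call begins: read the wrist's pose just before it. camera_params takes no time and is no camera call.
- ctrl.close_job(): hands the job in; it is judged then, once.
The state is a dict: "clock": time; "joint_pos": joint angles; "qvel": joint speeds; "tau": joint torques, N m; "tool_pos": TCP position; "orientation": TCP orientation; "force": force on the tool from outside, world axes, zero at the start; "moment": the same for the moment, N m; "opening": finger opening in m; "gripper_force": force on a finger pad.
Only numpy, scipy, OpenCV 4.12 (cv2) and the standard library are available. Lean on these libraries where they do the work, as an engineer would, in place of code of your own. Each camera call takes 0.05 s, during which the arm holds its last target. There are 200 camera calls.

## Task

Close the photometer's sample cover without letting it slam and start the reading: with a fingertip tip the standing cover forward until it falls, catch it on the outside of the fingers while it is still well open, and lower it slowly on them until it is fully shut. Then press the green start key fully down and let it go. Push and support only, never pinch or force the cover, keep off the cuvettes, and leave everything else on the bench where it stands.

Things in the scene. Friction and masses are not known exactly. Their poses are not given: they have to be found in the camera images.
- photometer: White and grey bench photometer, fixed, 170 mm deep (x), 280 wide (y), flat deck 90 above the bench. Origin: on the bench, 95 mm behind the front face, midway between the sides; x points from its front (which faces the robot) to its back, y to its left, z up. Sample well in the left half under the cover; key panel at the right, behind it a display up to 112 mm high.
- cover (a joint): Cover angle: 0 shut (level on the deck), 1.57 upright, 1.85 stop leaning back. Hinge friction keeps it where it is left between about 1.36 and 1.66 (it starts there, about upright). Tipped forward of that it falls shut on a worn damper, slowly at first, quickening to about 0.75 rad/s: from 1.25 rad it takes about 2 s to 0.8 rad and 3.3 s to shut.
- cover_lip (a point): Middle of the front edge, at the underside, of the finger lip on the cover: a tab 80 wide, 7 thick, that juts 18 mm out of the front edge of the cover (grey plate, 150 wide, 10 thick, 250 g); 144 mm from the hinge line. Shut, it is 18 mm in front of the housing's front face, 92 mm above the bench, free space below; with the cover upright it is the top, 236 mm above the bench.
- cover_hinge (a point): Middle of the cover's hinge line, 92 mm above the bench, at (31, 55) mm in the photometer's x, y; the line runs along its y. The cover swings up and back about it and points to the front (-x) when shut. The cover's flat underside lies in a plane through the line; only a black light trap, 26 to 86 mm from the line, 70 wide, stands 5.5 mm proud of it.
- cuvettes: Aluminium holder with four glass cuvettes standing in the sample well, tops 6 mm below the deck; fixed in the photometer. Origin: middle of the holder's underside, on the well's floor.
- start_key (a joint): Travel of the green round start key, 24 mm across, at the right front of the deck: 0 up, 0.005 m fully down; needs 5 N to go fully down and springs back when let go.
- start_key_top (a point): Centre of the start key's upper face, 111 mm above the bench when up, at (-68, -107) mm in the photometer's x, y. It is pressed straight down.
- titration_stand: Titration stand, fixed, not part of the job: black base 140 x 210 mm with rods and glass burettes up to 0.87 m high, at the left front, beside the arm's starting place: draw the gripper in before swinging to the front. Origin: on the bench, about the middle of its base. (Behind the work, the shelf's front rail has its front face at x = 0.72 in the robot's frame, lower edge 358 mm above the bench.)
- brown_dropper: Bystander, loose: brown glass dropper bottle with a red teat, 37 mm across and 108 high. Origin: centre of its underside.
- small_beaker: Bystander, loose: small glass beaker, 52 mm across and 66 high. Origin: centre of its underside.
- red_stopper: Bystander, loose: red rubber stopper, 28 mm across and 24 high. Origin: centre of its underside.
- white_bottle: Bystander, loose: white plastic bottle with a beige screw cap, 86 mm across and 182 high. Origin: centre of its underside.
- stoppered_flask: Bystander, loose: small conical flask with a red stopper, 71 mm across and 129 high. Origin: centre of its underside.
- pipette_bulb: Bystander, loose: red rubber pipette bulb lying down, 75 x 49 x 49 mm. Origin: centre of its underside.
- colour_booklet: Bystander, loose: flat booklet of test papers, 30 x 50 x 8 mm. Origin: centre of its underside.
- marker: Bystander, loose: red and white marker pen lying down, 135 mm long, 16 high. Origin: centre of its underside.

How it is judged (in metres and radians):
On the way, in this order (a step that is already met when the one before it is completed fails the run):
1. the cover is tipped forward off its balance (value of joint cover below 1.27 rad).
2. the falling cover is caught: it rests on the fingers, still open between 0.2 and 0.85 rad, and sinks slower than 0.3 rad/s (value of joint cover between 0.2 and 0.85 rad and velocity of joint cover above -0.3 rad/s and contact force between the fingers and cover above 0.3 N), for 0.2 s.
3. the cover is shut (value of joint cover below 0.025 rad), for 0.2 s.
4. the start key is pressed fully down (value of joint start_key above 0.004 m), for 0.1 s.
At the end, for the whole second after the job is handed in: The cover is fully shut (within 0.025 rad) and the start key is up again (within 1.5 mm) (value of joint cover below 0.025 rad and value of joint start_key below 0.0015 m); the robot touches nothing.
It fails at once if the cover slams: in its last 17 mm, down to 5 mm, the lip comes down faster than 0.4 rad/s (60 mm/s) (value of joint cover between 0.036 and 0.12 rad and velocity of joint cover below -0.4 rad/s).
It fails at once if the open cover is pinched or forced (over 10 N) (contact force between the fingers and cover above 10 N and value of joint cover above 0.05 rad).
It fails at once if the start key is pressed while the cover is open (value of joint start_key above 0.002 m and value of joint cover above 0.05 rad).
It fails at once if the cuvettes are touched (contact force between any of the arm, the fingers and cuvettes above 0.3 N).
It fails at once if a loose thing on the bench is moved or lifted (over 15 mm) (distance of any of brown_dropper, small_beaker, red_stopper, white_bottle, stoppered_flask, pipette_bulb, colour_booklet, marker from where it was at the start of the episode above 0.015 m).
It also fails if it takes over 58 s, if anything falls off the work surface, if the arm or the gripper's body presses on something with over 40 N, if the wrist force passes 120 N, or if a joint passes its speed limit or range.

## Working session

There is one attempt and no reset: what is moved stays moved. The work goes in short steps, Python scripts to look and compute and a tool call to move; the robot and the scene stay as the last step left them, time stands still between calls to the robot, and variables do not carry over. Pictures are saved under pics/ and viewed, at most 10 in all, crops included, and the job is handed in when it is done.

Besides the shell and the picture viewer there is one more tool, called after "Call:" by a JSON object that holds its "fn" and its "kwargs", one argument or row to a line. apply_moves: Moves the arm, as the interface text tells. Its arguments: {"type":"object","properties":{"deltas":{"type":"array"}},"required":["deltas"]}

```bash
ls; mkdir -p pics; python3 - <<'E'
from plant import ctrl
import cv2,numpy as np
print(ctrl.get_obs())
for n in("side","top"):
    im=ctrl.snapshot(n);cv2.imwrite(f"pics/{n}0.png",im[:,:,::-1])
    print(n,ctrl.camera_params(n))
print(ctrl.camera_params("wrist"))
E
```

```text
pics
{'clock': 0.0, 'joint_pos': array([ 8.86418527e+01,  2.05893737e+01,  6.33944895e-01, -2.06720972e-02,
       -7.01358422e+01, -1.65067233e+01]), 'qvel': array([ 0.0670328 , -0.02913257,  0.08457027,  0.06413242, -0.06746871,
       -0.04820431]), 'tau': array([-3.94483031e-04, -5.82716274e+01,  2.93054366e+01,  6.99729323e+00,
        7.06183855e-03, -1.61405947e-04]), 'tool_pos': array([0.20694595, 0.64197772, 0.22564552]), 'orientation': array([ 1.79906969e+02, -7.30285550e-03, -1.78719044e+01]), 'force': array([ 1.20158696, -0.60415713, -0.95875921]), 'moment': array([-0.0168258 ,  0.01812547, -0.01651826]), 'gripper_force': 0.0, 'opening': 0.08769439287808846}
side {'fx': 409.7086871491621, 'fy': 409.7086871491621, 'cx': 253.25251776001255, 'cy': 193.23533252297426, 'cam_to_world': array([[ 0.91684274,  0.18473087, -0.35394053,  0.12772236],
       [-0.39873707,  0.46853551, -0.78834208, -0.78689359],
       [ 0.02020259,  0.86391492,  0.50323242,  0.65989281],
       [ 0.        ,  0.        ,  0.        ,  1.        ]])}
top {'fx': 385.67739783818683, 'fy': 385.67739783818683, 'cx': 254.56634437071173, 'cy': 192.50311740045848, 'cam_to_world': array([[ 0.00890929,  0.9835939 , -0.18017677,  0.27679208],
       [-0.99987982,  0.00647656, -0.01408568,  0.1085054 ],
       [-0.01268766,  0.18028061,  0.98353339,  1.41191162],
       [ 0.        ,  0.        ,  0.        ,  1.        ]])}
{'fx': 331.2854701096463, 'fy': 331.2854701096463, 'cx': 254.61354838708678, 'cy': 187.38332659586987, 'mount': array([[-1.98044218e-04,  9.56471376e-01,  2.91826093e-01,
         7.91993637e-02],
       [ 9.99999855e-01,  4.35540595e-05,  5.35887578e-04,
         6.15579883e-04],
       [ 4.99850918e-04,  2.91826157e-01, -9.56471246e-01,
        -1.58776803e-01],
       [ 0.00000000e+00,  0.00000000e+00,  0.00000000e+00,
         1.00000000e+00]])}
```

View pics/side0.png

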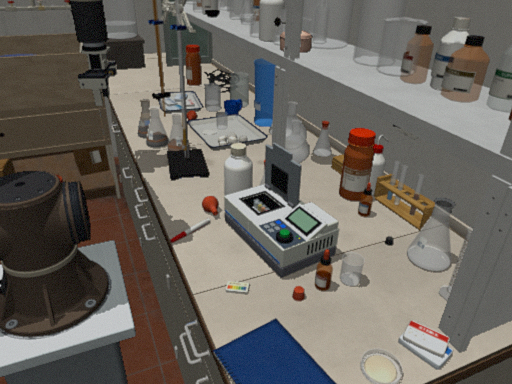

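View pics/top0.png

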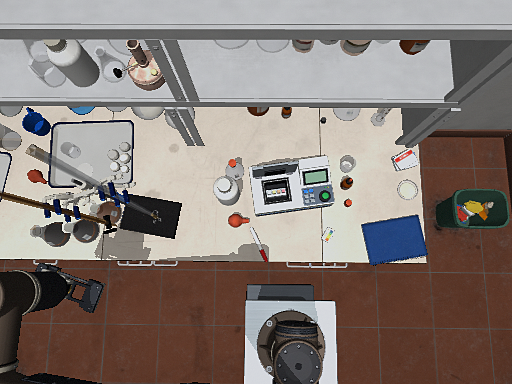

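Side view: photometer with the standing cover around (280,175) and the green key at (284,235). Top view: photometer at (290,187), green key at (325,196), and cover edge-on at (283,168). I'll triangulate the key and zoom in on the corners.

```bash
cat > h.py <<'E'
import numpy as np,cv2
from plant import ctrl
def ray(n,u,v,T=None):
    p=ctrl.camera_params(n); T=p["cam_to_world"] if T is None else T
    d=np.array([(u-p["cx"])/p["fx"],-(v-p["cy"])/p["fy"],-1.]); return T[:3,3],T[:3,:3]@d
def onz(n,u,v,z,T=None):
    o,d=ray(n,u,v,T); return o+d*(z-o[2])/d[2]
def tri(rs):
    A=np.zeros((3,3));b=np.zeros(3)
    for o,d in rs:
        d=d/np.linalg.norm(d);P=np.eye(3)-np.outer(d,d);A+=P;b+=P@o
    x=np.linalg.solve(A,b)
    return x,[np.linalg.norm(np.cross(x-o,d/np.linalg.norm(d))) for o,d in rs]
E
python3 - <<'E'
from h import *
c={}
for n,(x0,y0,x1,y1) in dict(side=(215,135,345,275),top=(215,150,345,220)).items():
    im=cv2.imread(f"pics/{n}0.png");h=cv2.cvtColor(im,cv2.COLOR_BGR2HSV)
    m=cv2.inRange(h,(50,120,50),(80,255,255));m[:y0]=0;m[y1:]=0;m[:,:x0]=0;m[:,x1:]=0
    ys,xs=np.nonzero(m);c[n]=(xs.mean(),ys.mean());print(n,c[n],len(xs),xs.min(),xs.max(),ys.min(),ys.max())
    s=4 if n=="side" else 6
    cv2.imwrite(f"pics/{n}z.png",cv2.resize(im[y0:y1,x0:x1],None,fx=s,fy=s,interpolation=cv2.INTER_CUBIC))
print(tri([ray(n,*c[n]) for n in c]),[onz(n,*c[n],.109) for n in c])
E
```

```text
side (np.float64(284.3972602739726), np.float64(232.86301369863014)) 73 279 297 229 237
top (np.float64(325.05263157894734), np.float64(194.92105263157896)) 38 322 328 187 198
(array([ 0.50958358, -0.11466168,  0.10792423]), [np.float64(0.0007762314689638009), np.float64(0.0007762314689638197)]) [array([ 0.5096663, -0.1160265,  0.109    ]), array([ 0.50865187, -0.11418512,  0.109     ])]
```

View pics/sidez.png

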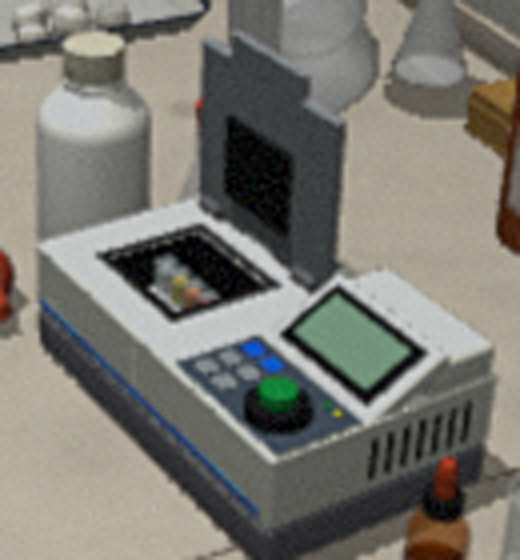

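View pics/topz.png

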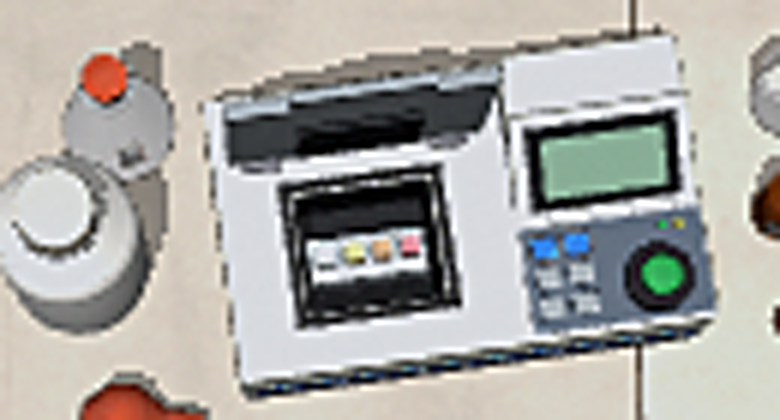

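```bash
python3 - <<'E'
from h import *
S=lambda x,y:(215+x/4-.4,135+y/4-.4)
T=lambda x,y:(215+x/6-.4,150+y/6-.4)
for nm,s,t in[("FL",(42,245),(245,386)),("FR",(262,465),(712,322)),("BL",None,(208,104)),]:
    a=onz("side",*S(*s),.09) if s else None;b=onz("top",*T(*t),.09);print(nm,a,b)
    if s:print(tri([ray("side",*S(*s)),ray("top",*T(*t))]))
# lip top corners: side(204,40),(310,80)approx
for s in [(238,36),(306,75),(204,40),(345,122)]:
    print(s,onz("side",*S(*s),.236 if s[0] in(238,306) else .218))
t=[(205,103),(505,72)]
E
```

```text
FL [0.45142826 0.12106549 0.09      ] [0.44382166 0.12377651 0.09      ]
(array([0.44781299, 0.12272344, 0.08915882]), [np.float64(0.00399970327894799), np.float64(0.003999703278947957)])
FR [ 0.48246099 -0.15032892  0.09      ] [ 0.4829096  -0.14507012  0.09      ]
(array([ 0.48412638, -0.14603793,  0.08621585]), [np.float64(0.0006570784457341407), np.float64(0.0006570784457341569)])
BL None [0.61055412 0.14695493 0.09      ]
(238, 36) [0.57873029 0.09259147 0.236     ]
(306, 75) [0.59159571 0.02289069 0.236     ]
(204, 40) [0.57340346 0.13201881 0.218     ]
(345, 122) [ 0.60121955 -0.01211409  0.218     ]
```

```bash
python3 - <<'E'
from h import *
print([a for a in dir(ctrl) if a[0]!='_'])
for nm,u,v,z in[("stand c",150,217,.02),("s1",119,230,.02),("s2",178,238,.02),("s3",182,204,.02),("bottle",226,185,.182),("bulb",238,220,.025),("mark1",252,229,.01),("mark2",266,260,.01),("dropper",347,183,.05),("booklet",328,234,.008)]:
    print(nm,onz("top",u,v,z).round(3))
E
```

```text
['PlanningError', 'camera_params', 'close_job', 'get_obs', 'hold_point_z', 'snapshot']
stand c [0.439 0.508 0.02 ]
s1 [0.391 0.618 0.02 ]
s2 [0.363 0.403 0.02 ]
s3 [0.487 0.394 0.02 ]
bottle [0.526 0.219 0.182]
bulb [0.43  0.187 0.025]
mark1 [0.399 0.137 0.01 ]
mark2 [0.288 0.085 0.01 ]
dropper [ 0.563 -0.204  0.05 ]
booklet [ 0.383 -0.139  0.008]
```

Call:
{"fn": "apply_moves", "kwargs": {
  "deltas": [
    {"fingers":0,"delta_pos":[0,45,-10],"angular":[0,0,0]},
    {"fingers":0,"delta_pos":[0,90,-20],"angular":[0,0,0]},
    {"fingers":0,"delta_pos":[0,135,-30],"angular":[0,0,0]},
    {"fingers":0,"delta_pos":[0,180,-40],"angular":[0,0,0]},
    {"fingers":0,"delta_pos":[0,210,-50],"angular":[0,0,0]},
    {"fingers":0,"delta_pos":[0,220,-60],"angular":[0,0,0]}
  ]
}}

```text
clock: 0.7
tool_pos: [0.1391, 0.4303, 0.2874]
orientation: [-180.0, 0.1, -17.8]
force: [-0.1, 1.7, 1.0]
opening: 0.045
gripper_force: 0.0
```

Call:
{"fn": "apply_moves", "kwargs": {
  "deltas": [
    {"fingers":0,"delta_pos":[45,20,-5],"angular":[0,0,-3]},
    {"fingers":0,"delta_pos":[90,42,-10],"angular":[0,0,-6]},
    {"fingers":0,"delta_pos":[135,66,-15],"angular":[0,0,-9]},
    {"fingers":0,"delta_pos":[180,92,-20],"angular":[0,0,-12]},
    {"fingers":0,"delta_pos":[225,120,-25],"angular":[0,0,-15]},
    {"fingers":0,"delta_pos":[265,150,-30],"angular":[0,0,-18]},
    {"fingers":0,"delta_pos":[305,180,-30],"angular":[0,0,-21]},
    {"fingers":0,"delta_pos":[340,205,-30],"angular":[0,0,-24]},
    {"fingers":0,"delta_pos":[368,228,-30],"angular":[0,0,-26]},
    {"fingers":0,"delta_pos":[368,228,-30],"angular":[0,0,-26]}
  ]
}}

```text
clock: 1.7
tool_pos: [0.4217, 0.1, 0.3162]
orientation: [179.9, 0.1, 7.9]
force: [-0.4, 0.8, 0.1]
opening: 0.0005
gripper_force: 0.0
```

```bash
cat >> h.py <<'E'
def log():
    import json
    o=ctrl.get_obs(); open("log.txt","a").write(json.dumps([o["joint_pos"].tolist(),o["tool_pos"].tolist(),o["orientation"].tolist()])+"\n")
    print(o["clock"],o["joint_pos"].round(2),o["tool_pos"].round(4),o["orientation"].round(2),o["force"].round(1)); return o
E
python3 -c "from h import *;log()"
```

```text
1.7 [ 3.964e+01 -6.000e+00 -1.884e+01  3.000e-02 -7.726e+01  5.826e+01] [0.4217 0.1    0.3162] [1.7993e+02 7.0000e-02 7.9000e+00] [-0.4  0.8  0.1]
```

Call:
{"fn": "apply_moves", "kwargs": {
  "deltas": [
    {"fingers":0,"delta_pos":[10,10,0],"angular":[0,8,0]},
    {"fingers":0,"delta_pos":[20,20,0],"angular":[0,16,0]},
    {"fingers":0,"delta_pos":[30,30,0],"angular":[0,24,0]},
    {"fingers":0,"delta_pos":[40,40,0],"angular":[0,32,0]},
    {"fingers":0,"delta_pos":[50,40,0],"angular":[0,40,0]},
    {"fingers":0,"delta_pos":[50,40,0],"angular":[0,40,0]}
  ]
}}

```text
clock: 2.3
tool_pos: [0.4762, 0.0725, 0.3215]
orientation: [-179.7, -40.4, 8.1]
force: [-0.1, -2.3, -1.0]
opening: 0.0006
gripper_force: 0.0
```

```bash
python3 -c "from h import *;log()"
```

```text
2.3 [ 43.76 -26.93 -58.28  44.87 -31.93  21.19] [0.4762 0.0725 0.3215] [-179.65  -40.38    8.06] [-0.1 -2.3 -1. ]
```

```bash
cat > kin.py <<'E'
import numpy as np,json
from scipy.spatial.transform import Rotation as R
from scipy.optimize import least_squares
LIM=np.array([[-176.03,176.03],[-82.01,121.73],[-58.28,71.71],[-173.87,95.51],[-174.79,-.11],[-173.66,173.66]])
def fk(q,P,s4=1,s6=1):
    h,a1,d,L2,L3,e,T=P
    A=R.from_euler('z',q[0],degrees=True); B=R.from_euler('y',q[1]-q[2],degrees=True)
    W=A*B*R.from_euler('x',s4*q[3],degrees=True)*R.from_euler('y',-q[4],degrees=True)
    s,c=np.sin(np.radians(q[1])),np.cos(np.radians(q[1]))
    p=A.apply([a1+L2*s,-d,h+L2*c])+(A*B).apply([L3,0,e])+W.apply([T,0,0])
    # tool: z along W x ; at j6=0 tool-down: x at j1-90 (W -y), y=-radial (=-W z at depr 90)
    Tl=W*R.from_euler('x',s6*q[5],degrees=True)*R.from_matrix(np.array([[0,0,1],[-1,0,0],[0,-1,0.]]))
    return p,Tl
D=[([88.642,20.589,.634,-.02,-70.136,-16.507],[.20695,.64198,.22565],[179.907,-.007,-17.872])]
D+=[json.loads(l) for l in open("log.txt")]
E
python3 - <<'E'
from kin import *
best=None
for s4 in(1,-1):
  for s6 in(1,-1):
    err=[np.degrees((fk(q,np.ones(7),s4,s6)[1].inv()*R.from_euler('xyz',o,degrees=True)).magnitude()) for q,p,o in D]
    print(s4,s6,np.round(err,2))
    if best is None or sum(err)<best[0]: best=(sum(err),s4,s6)
s4,s6=best[1:]
P0=np.array([.4,.05,.192,.4,.4,0,.3])
f=lambda P:np.r_[np.concatenate([fk(q,P,s4,s6)[0]-np.array(p) for q,p,o in D]),1e-3*(P-P0)]
r=least_squares(f,P0);print(r.x.round(4),r.fun[:9].round(4))
E
```

```text
1 1 [ 33.03 116.53 127.22]
1 -1 [4.000e-02 6.000e-02 8.973e+01]
-1 1 [ 33.01 116.52  42.37]
-1 -1 [0. 0. 0.]
[-0.0826  0.476   0.1859  0.5298 -0.0571  0.1138  0.2756] [-0.0058  0.0005  0.0386 -0.0028  0.0054 -0.0238  0.007  -0.0096 -0.0148]
```

Call:
{"fn": "apply_moves", "kwargs": {
  "deltas": [
    {"fingers":0,"delta_pos":[-40,0,32],"angular":[0,0,0]},
    {"fingers":0,"delta_pos":[-80,0,64],"angular":[0,0,0]},
    {"fingers":0,"delta_pos":[-80,0,64],"angular":[0,0,0]}
  ]
}}

```text
clock: 2.6
tool_pos: [0.4833, 0.0577, 0.2772]
orientation: [-178.7, -36.4, 8.2]
force: [-0.2, 0.1, -0.3]
opening: 0.0003
gripper_force: 0.0
```

```bash
python3 -c "from h import *;log()"
```

```text
2.6 [ 38.43 -22.46 -58.21  38.86 -26.51  29.2 ] [0.4833 0.0577 0.2772] [-178.75  -36.37    8.15] [-0.2  0.1 -0.3]
```

Call:
{"fn": "apply_moves", "kwargs": {
  "deltas": [
    {"fingers":0,"delta_pos":[-25,0,-15],"angular":[0,8,0]},
    {"fingers":0,"delta_pos":[-50,0,-15],"angular":[0,12,8]},
    {"fingers":0,"delta_pos":[-50,0,-15],"angular":[0,12,8]}
  ]
}}

```text
clock: 2.9
tool_pos: [0.4716, 0.0205, 0.3387]
orientation: [-169.4, -43.3, -3.3]
force: [0.5, -0.1, 0.1]
opening: 0.0005
gripper_force: 0.0
```

```bash
python3 - <<'E'
from h import *;log()
from kin import *
rows=[];b=[]
for q,p,o in D:
    A=R.from_euler('z',q[0],degrees=True); B=A*R.from_euler('y',q[1],degrees=True);C=A*R.from_euler('y',q[1]-q[2],degrees=True)
    W=C*R.from_euler('x',-q[3],degrees=True)*R.from_euler('y',-q[4],degrees=True)
    M=np.c_[A.apply([1,0,0]),A.apply([0,-1,0]),A.apply([0,0,1]),B.apply([1,0,0]),B.apply([0,0,1]),C.apply([1,0,0]),C.apply([0,0,1]),W.apply([1,0,0]),W.apply([0,0,1])]
    rows.append(M);b.append(p)
M=np.vstack(rows);b=np.concatenate(b);x0=np.array([.05,.19,.4,0,.4,.4,0,.25,0])
lam=1e-4
x=x0+np.linalg.solve(M.T@M+lam**2*np.eye(9),M.T@(b-M@x0));print(x.round(4),(M@x-b).round(4),np.linalg.svd(M)[1].round(4))
E
```

```text
2.9 [ 35.06 -31.28 -58.22  38.39 -26.25  26.57] [0.4716 0.0205 0.3387] [-169.41  -43.31   -3.33] [ 0.5 -0.1  0.1]
[0.0306 0.1903 0.12   0.054  0.5467 0.2616 0.1073 0.3984 0.088 ] [-0.0016 -0.0034  0.0002  0.0028  0.0043  0.0011  0.0025 -0.0104 -0.0166
  0.0048  0.0073  0.009  -0.0056  0.0003  0.0063] [4.3946 4.2796 2.3689 0.91   0.7578 0.5188 0.2464 0.1441 0.0886]
```

```bash
python3 - <<'E'
from kin import *
print([round(np.degrees((fk(q,np.ones(7),-1,-1)[1].inv()*R.from_euler('xyz',o,degrees=True)).magnitude()),2) for q,p,o in D])
rows=[];b=[]
for q,p,o in D:
    A=R.from_euler('z',q[0],degrees=True); B=A*R.from_euler('y',q[1],degrees=True);C=A*R.from_euler('y',q[1]-q[2],degrees=True)
    E=C*R.from_euler('x',-q[3],degrees=True);W=E*R.from_euler('y',-q[4],degrees=True)
    c=lambda X,*v:X.apply(v)
    rows.append(np.c_[c(A,1,0,0),c(A,0,-1,0),c(A,0,0,1),c(B,1,0,0),c(B,0,0,1),c(C,1,0,0),c(C,0,0,1),c(W,1,0,0),c(W,0,0,1),c(E,0,1,0),c(E,0,0,1)]);b.append(p)
M=np.vstack(rows);b=np.concatenate(b)
for cols in ([0,1,2,4,5,6,7],[0,1,2,4,5,6,7,9],[0,1,2,4,5,7,9],list(range(8))+[9],range(11)):
    m=M[:,list(cols)];x=np.linalg.lstsq(m,b,rcond=None)[0];print(list(cols),x.round(3),np.abs(m@x-b).max().round(4))
E
```

```text
[np.float64(0.0), np.float64(0.0), np.float64(0.0), np.float64(0.0), np.float64(0.0)]
[0, 1, 2, 4, 5, 6, 7] [0.379 0.175 0.076 0.52  0.065 0.045 0.316] 0.0405
[0, 1, 2, 4, 5, 6, 7, 9] [-0.    -0.     0.199  0.602  0.464 -0.     0.378 -0.192] 0.0
[0, 1, 2, 4, 5, 7, 9] [-0.    -0.     0.199  0.602  0.464  0.378 -0.192] 0.0
[0, 1, 2, 3, 4, 5, 6, 7, 9] [-0.    -0.     0.199  0.     0.602  0.464  0.     0.378 -0.192] 0.0
[0, 1, 2, 3, 4, 5, 6, 7, 8, 9, 10] [-0.    -0.     0.199  0.     0.602  0.464 -0.     0.378 -0.    -0.192
  0.   ] 0.0
```

```bash
cat >> kin.py <<'E'
P=np.array([.199,0,0,.602,.464,0,.378])
def fk(q):
    A=R.from_euler('z',q[0],degrees=True); B=A*R.from_euler('y',q[1],degrees=True);C=A*R.from_euler('y',q[1]-q[2],degrees=True)
    E=C*R.from_euler('x',-q[3],degrees=True);W=E*R.from_euler('y',-q[4],degrees=True)
    p=np.array([0,0,.199])+B.apply([0,0,.602])+C.apply([.464,0,0])+E.apply([0,-.192,0])+W.apply([.378,0,0])
    return p,W*R.from_euler('x',-q[5],degrees=True)*R.from_matrix(np.array([[0,0,1],[-1,0,0],[0,-1,0.]]))
def ik(p,Rt,q0):
    f=lambda q:np.r_[(fk(q)[0]-p)*5,(fk(q)[1].inv()*Rt).as_rotvec()]
    r=least_squares(f,np.clip(q0,LIM[:,0]+.01,LIM[:,1]-.01),bounds=(LIM[:,0],LIM[:,1]),x_scale=30.,max_nfev=60)
    return r.x,np.linalg.norm(f(r.x))
TH=np.radians(8.3);RP=R.from_euler('z',TH)
O=np.array([.5614,.001,0])
def ph(x,y,z): return O+RP.apply([x,y,z])          # photometer -> world
def lip(a): return ph(.031-.144*np.cos(a),.055,.092+.144*np.sin(a))
def tool(tilt,yaw,roll=0):  # tilt fwd from straight down (deg); tool x up/forward; yaw world
    return R.from_euler('z',yaw,degrees=True)*R.from_euler('y',-tilt,degrees=True)*R.from_matrix(np.diag([1.,-1,-1]))*R.from_euler('z',roll,degrees=True)
E
python3 - <<'E'
from kin import *
print(lip(0),lip(.6),lip(1.57))
rng=np.random.default_rng(0)
q0=np.array(D[-1][0])
seeds=[q0,[40,-6,-19,0,-77,58],[-20,-20,-50,-150,-60,0],[30,-20,-50,60,-60,30],[0,0,-40,-90,-90,0],[20,-10,-50,90,-90,-90]]
for yaw in(-80,-50,-20,8,40,70,90):
  for t in(30,45,60,75):
    out=[]
    for a in(0,.7):
      best=(9,None)
      for roll in(0,90,180,-90):
        for s in seeds:
          q,e=ik(lip(a),tool(t,yaw,roll),np.array(s,float))
          if e<1e-3 and (best[1] is None): best=(roll,q.round(0))
        if best[1] is not None:break
      out.append(best)
    print(yaw,t,[(o[0],None if o[1] is None else o[1].tolist()) for o in out])
E
```

```text
[0.44164399 0.03911167 0.092     ] [0.46653222 0.04274247 0.17330852] [0.58402224 0.05988241 0.23599995]
-80 30 [(0, [50.0, 13.0, -49.0, 29.0, -52.0, -63.0]), (0, [48.0, 9.0, -38.0, 26.0, -65.0, -53.0])]
-80 45 [(0, [56.0, 21.0, -50.0, 35.0, -60.0, -75.0]), (0, [53.0, 15.0, -41.0, 33.0, -71.0, -65.0])]
-80 60 [(0, [60.0, 31.0, -49.0, 37.0, -68.0, -83.0]), (0, [57.0, 24.0, -42.0, 37.0, -79.0, -74.0])]
-80 75 [(0, [63.0, 41.0, -47.0, 37.0, -76.0, -89.0]), (0, [59.0, 33.0, -43.0, 39.0, -86.0, -81.0])]
-50 30 [(9, None), (0, [50.0, -1.0, -53.0, 39.0, -51.0, -38.0])]
-50 45 [(9, None), (9, None)]
-50 60 [(9, None), (9, None)]
-50 75 [(9, None), (9, None)]
-20 30 [(9, None), (9, None)]
-20 45 [(9, None), (9, None)]
-20 60 [(9, None), (9, None)]
-20 75 [(9, None), (9, None)]
8 30 [(9, None), (9, None)]
8 45 [(9, None), (9, None)]
8 60 [(9, None), (0, [-9.0, -13.0, -46.0, -96.0, -14.0, -165.0])]
8 75 [(9, None), (9, None)]
40 30 [(0, [17.0, -2.0, -44.0, -30.0, -23.0, 138.0]), (0, [19.0, -8.0, -38.0, -19.0, -34.0, 124.0])]
40 45 [(0, [-13.0, 3.0, -39.0, -67.0, -38.0, -165.0]), (0, [-1.0, -7.0
[... 364 characters left out ...]
27.0, -55.0, -60.0, -151.0]), (0, [-12.0, 7.0, -20.0, -50.0, -66.0, -165.0])]
70 60 [(0, [-28.0, 24.0, -25.0, -64.0, -72.0, -132.0]), (0, [-25.0, 15.0, -20.0, -63.0, -77.0, -147.0])]
70 75 [(0, [-35.0, 37.0, -24.0, -70.0, -84.0, -119.0]), (0, [-33.0, 26.0, -20.0, -71.0, -88.0, -133.0])]
90 30 [(0, [1.0, 13.0, -24.0, -36.0, -59.0, -160.0]), (0, [2.0, 8.0, -16.0, -33.0, -68.0, -169.0])]
90 45 [(0, [-12.0, 21.0, -19.0, -47.0, -70.0, -143.0]), (0, [-10.0, 15.0, -12.0, -45.0, -78.0, -154.0])]
90 60 [(0, [-21.0, 30.0, -15.0, -55.0, -82.0, -132.0]), (0, [-19.0, 23.0, -9.0, -55.0, -89.0, -143.0])]
90 75 [(0, [-26.0, 40.0, -12.0, -60.0, -93.0, -123.0]), (0, [-25.0, 32.0, -8.0, -62.0, -99.0, -135.0])]
```

```bash
cat >> kin.py <<'E'
def phw(x,y,z): return ph(x/1000,y/1000,z/1000)
def path(pts,q,t,yaw,n=4,verbose=True):
    """pts: ph mm TCP points; returns joint track errors"""
    res=[]
    for k,pt in enumerate(pts):
        q2,e=ik(phw(*pt),tool(t,yaw),q); res.append((q2,e)); q=q2
    return res
E
python3 - <<'E'
from kin import *
q0=np.array([39.64,-6,-18.84,0,-77.26,58.26])
# TCP points relative: pre, hook, pulled, retract, over, catch(1.0), mid, shut
for yaw in(35,45,55,65):
  for t in(25,35,45):
    q=q0
    for yy in np.linspace(8,yaw,4): q,_=ik(phw(-60,20,300),tool(0,yy),q)
    for tt in np.linspace(0,t,5): q,_=ik(phw(-20,20,280),tool(tt,yaw),q)
    pts=[(-20,45,280),(10,45,275),(55,45,262),(55,45,234),(0,45,232),(-35,45,262),(-80,45,240),(-60,45,195),(-82,45,161),(-105,45,115),(-111,45,74)]
    r=path(pts,q,t,yaw)
    print(yaw,t,"err",[round(e*1000) for _,e in r]); print("   ",*[x[0].round(0).astype(int).tolist() for x in r[::2]])
E
```

```text
35 25 err [0, 0, 0, 0, 0, 0, 0, 0, 0, 0, 0]
    [21, -7, -25, -8, -47, 108] [19, 2, -19, -10, -45, 112] [20, -2, -27, -10, -41, 111] [24, -12, -35, -7, -42, 106] [23, -7, -42, -10, -31, 109] [24, 0, -49, -16, -17, 115]
35 35 err [0, 0, 0, 0, 0, 0, 0, 0, 0, 0, 0]
    [17, -10, -29, -16, -38, 118] [15, -1, -23, -19, -37, 122] [16, -5, -30, -20, -33, 123] [19, -15, -38, -16, -34, 116] [17, -8, -42, -25, -25, 127] [9, 0, -43, -46, -21, 156]
35 45 err [0, 0, 0, 0, 0, 0, 0, 0, 0, 34, 97]
    [10, -11, -29, -33, -34, 136] [8, -2, -23, -36, -33, 141] [7, -5, -29, -40, -31, 146] [8, -15, -36, -36, -33, 142] [-1, -6, -37, -53, -31, 166] [0, 0, -41, -59, -24, 174]
45 25 err [0, 0, 0, 0, 0, 0, 0, 0, 0, 0, 0]
    [16, -4, -21, -15, -53, 126] [15, 4, -14, -16, -51, 128] [16, 0, -22, -17, -47, 128] [18, -9, -30, -15, -48, 125] [17, -4, -35, -19, -38, 131] [16, 2, -42, -27, -27, 142]
45 35 err [0, 0, 0, 0, 0, 0, 0, 0, 0, 0, 1]
    [9, -6, -22, -27, -48, 139] [9, 2, -16, -28, -46, 141] [9, -1, -23, -30, -43, 144] [9, -10, -30, -29, -45, 142] [6, -4, -34, -36, -37, 153] [0, 4, -38, -49, -32, 174]
45 4
[... 835 characters left out ...]
-46, -47, 174] [1, 4, -36, -46, -36, 174]
65 25 err [0, 0, 0, 0, 0, 0, 0, 0, 0, 0, 0]
    [9, 1, -12, -23, -64, 153] [9, 9, -6, -23, -63, 154] [9, 5, -14, -24, -59, 156] [9, -3, -21, -24, -60, 156] [9, 2, -27, -27, -51, 162] [7, 7, -33, -33, -41, 172]
65 35 err [0, 0, 0, 0, 0, 0, 0, 13, 48, 96, 137]
    [0, 1, -12, -35, -65, 166] [2, 9, -6, -35, -63, 166] [0, 6, -13, -37, -60, 170] [-1, -2, -20, -37, -62, 171] [1, 3, -25, -37, -53, 174] [5, 6, -33, -37, -41, 174]
65 45 err [58, 54, 53, 81, 101, 80, 113, 153, 192, 243, 288]
    [-6, 2, -12, -44, -67, 174] [-4, 10, -6, -44, -65, 174] [-4, 6, -13, -43, -61, 174] [-5, -2, -20, -42, -63, 174] [-1, 2, -26, -41, -53, 174] [3, 5, -33, -41, -41, 174]
```

```bash
cat >> kin.py <<'E'
def rows(tgts,p0,R0,q=None):
    """tgts: list of (ph mm point, tilt, yaw); print tool-frame deltas"""
    for pt,t,y in tgts:
        d=R0.inv().apply(phw(*pt)-p0)*1000; w=np.degrees((R0.inv()*tool(t,y)).as_rotvec())
        s=""
        if q is not None:
            qn,e=ik(phw(*pt),tool(t,y),q); s=f" q{qn.round(0)} dq{np.abs(qn-q).max():.0f} e{e*1000:.0f}"; q=qn
        print(pt,d.round(0).tolist(),w.round(0).tolist(),s)
E
python3 - <<'E'
from kin import *
from plant import ctrl
o=ctrl.get_obs();p=o["tool_pos"];R0=R.from_euler('xyz',o["orientation"],degrees=True)
pp=RP.inv().apply(p-O)*1000;print(pp)
R1=tool(35,35);w=(R0.inv()*R1).as_rotvec();print(np.degrees(np.linalg.norm(w)))
q=o["joint_pos"];tgt=np.array([-20,62,300])
for k in range(1,8):
    f=k/7;x=pp+(tgt-pp)*f
    q2,e=ik(phw(*x),R0*R.from_rotvec(w*f),q)
    print((R0.inv().apply(phw(*x)-p)*1000).round(0),np.degrees(w*f).round(1),q2.round(0),round(e*1000,1));q=q2
E
```

```text
[-86.02160333  32.2520383  338.7235689 ]
33.64215393186487
[ 2. -4. 11.] [ 2.  -1.5 -4.1] [ 34. -29. -55.  31. -25.  38.] 0.0
[ 5. -8. 21.] [ 4.  -3.  -8.2] [ 33. -27. -52.  23. -26.  50.] 0.0
[  7. -12.  32.] [  5.9  -4.6 -12.3] [ 32. -24. -47.  14. -27.  64.] 0.0
[  9. -17.  43.] [  7.9  -6.1 -16.4] [ 29. -21. -42.   5. -29.  78.] 0.0
[ 12. -21.  54.] [  9.9  -7.6 -20.5] [ 26. -18. -37.  -2. -32.  91.] 0.0
[ 14. -25.  64.] [ 11.9  -9.1 -24.6] [ 23. -15. -33.  -8. -36. 102.] 0.0
[ 16. -29.  75.] [ 13.9 -10.7 -28.7] [ 21. -12. -29. -13. -39. 112.] 0.0
```

Call:
{"fn": "apply_moves", "kwargs": {
  "deltas": [
    {"fingers":0,"delta_pos":[2,-4,11],"angular":[2,-1.5,-4]},
    {"fingers":0,"delta_pos":[5,-8,21],"angular":[4,-3,-8]},
    {"fingers":0,"delta_pos":[7,-12,32],"angular":[6,-4.6,-12.3]},
    {"fingers":0,"delta_pos":[9,-17,43],"angular":[8,-6,-16.4]},
    {"fingers":0,"delta_pos":[12,-21,54],"angular":[10,-7.6,-20.5]},
    {"fingers":0,"delta_pos":[14,-25,64],"angular":[12,-9,-24.6]},
    {"fingers":0,"delta_pos":[16,-29,75],"angular":[14,-10.7,-28.7]},
    {"fingers":0,"delta_pos":[16,-29,75],"angular":[14,-10.7,-28.7]},
    {"fingers":0,"delta_pos":[16,-29,75],"angular":[14,-10.7,-28.7]}
  ]
}}

```text
clock: 3.8
tool_pos: [0.5333, 0.0597, 0.2981]
orientation: [-179.9, -34.7, 35.0]
force: [-1.0, -0.2, 0.0]
opening: 0.0006
gripper_force: 0.0
```

```bash
python3 - <<'E'
from h import *;o=log()
from kin import *
p=o["tool_pos"];R0=R.from_euler('xyz',o["orientation"],degrees=True)
print(RP.inv().apply(p-O)*1000,np.degrees((R0.inv()*tool(35,35)).as_rotvec()))
im=ctrl.snapshot("wrist");cv2.imwrite("pics/w1.png",im[:,:,::-1])
# predicted key / lip / hinge pixels
c=ctrl.camera_params("wrist");T=np.eye(4);T[:3,:3]=R0.as_matrix();T[:3,3]=p;T=T@c["mount"];np.save("T1.npy",T)
for n,x in dict(key=ph(-.068,-.107,.111),lipL=ph(.031,.095,.236),lipR=ph(.031,.015,.236),hL=ph(.031,.13,.092),FL=ph(-.095,.14,.09),FR=ph(-.095,-.14,.09)).items():
    v=T[:3,:3].T@(x-T[:3,3]);print(n,(c["cx"]+c["fx"]*v[0]/-v[2]).round(1),(c["cy"]-c["fy"]*v[1]/-v[2]).round(1))
E
```

```text
3.8 [ 20.83 -11.35 -28.82 -12.82 -39.37 111.74] [0.5333 0.0597 0.2981] [-179.95  -34.71   35.05] [-1.  -0.2  0. ]
[-19.37103198  62.12431792 298.14780944] [-0.07671933  0.29131466  0.03697376]
key 389.3 396.7
lipL 245.5 176.1
lipR 343.0 222.6
hL 222.6 204.4
FL 160.0 300.1
FR 403.5 435.8
```

View pics/w1.png

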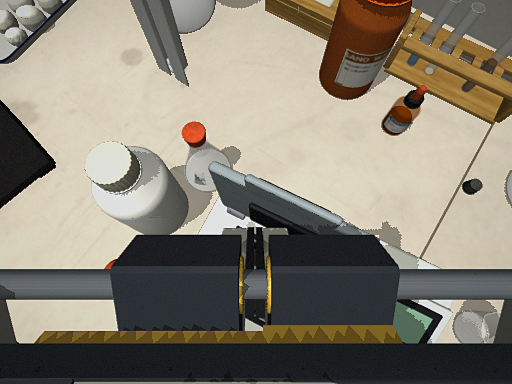

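The wrist view shows the lip's top edge running from about (220,165) to (343,222); the right end matches the prediction of (343,222). I'll zoom in to check the left end.

```bash
python3 - <<'E'
import cv2
im=cv2.imread("pics/w1.png")[150:270,190:410];cv2.imwrite("pics/w1z.png",cv2.resize(im,None,fx=3.6,fy=3.6,interpolation=cv2.INTER_CUBIC))
E
```

```text
(no output)
```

View pics/w1z.png

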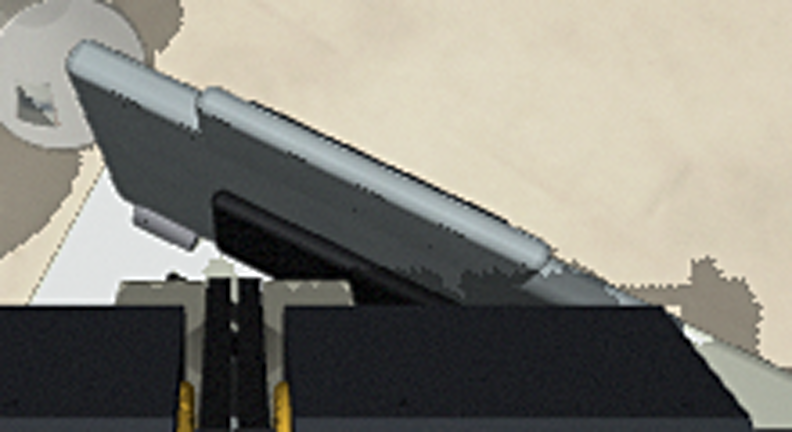

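```bash
cat > pl.py <<'E'
import sys,ast
from h import *;from kin import *
def plan(tg):
    o=log();p=o["tool_pos"];R0=R.from_euler('xyz',o["orientation"],degrees=True)
    print("ph",(RP.inv().apply(p-O)*1000).round(1)); rows([(t,35,35) for t in tg],p,R0,o["joint_pos"])
if __name__=="__main__": plan(ast.literal_eval(sys.argv[1]))
E
python3 pl.py "[(20,62,292),(60,62,280),(72,62,262),(72,62,234)]"
```

```text
3.85 [ 20.86 -11.44 -28.89 -12.8  -39.37 111.73] [0.5326 0.0596 0.2982] [-179.97  -34.73   35.08] [0.9 0.1 0.2]
ph [-20.   62.2 298.2]
(20, 62, 292) [26.0, 18.0, 25.0] [-0.0, 0.0, 0.0]  q[ 19.  -7. -26. -15. -38. 115.] dq5 e0
(60, 62, 280) [48.0, 36.0, 56.0] [-0.0, 0.0, 0.0]  q[ 18.  -2. -22. -16. -37. 117.] dq5 e0
(72, 62, 262) [47.0, 42.0, 76.0] [-0.0, 0.0, 0.0]  q[ 17.   0. -22. -17. -35. 119.] dq2 e0
(72, 62, 234) [31.0, 42.0, 99.0] [-0.0, 0.0, 0.0]  q[ 17.   2. -24. -19. -32. 121.] dq3 e0
```

Call:
{"fn": "apply_moves", "kwargs": {
  "deltas": [
    {"fingers":0,"delta_pos":[26,18,25],"angular":[0,0,0]},
    {"fingers":0,"delta_pos":[48,36,56],"angular":[0,0,0]},
    {"fingers":0,"delta_pos":[47,42,76],"angular":[0,0,0]},
    {"fingers":0,"delta_pos":[31,42,99],"angular":[0,0,0]},
    {"fingers":0,"delta_pos":[31,42,99],"angular":[0,0,0]}
  ]
}}

```text
clock: 4.35
tool_pos: [0.6213, 0.0728, 0.2308]
orientation: [-179.8, -34.4, 35.0]
force: [-1.0, -0.1, -0.1]
opening: 0.0006
gripper_force: 0.0
```

```bash
python3 pl.py "[(64,62,234),(58,62,233),(52,62,233),(46,62,232),(40,62,231),(34,62,230),(28,62,229),(22,62,228),(17,62,228),(17,62,258),(-32,62,262),(-72,66,250),(-75,66,215),(-67,66,187)]"; python3 - <<'E'
from h import *
cv2.imwrite("pics/s2.png",cv2.resize(ctrl.snapshot("side")[110:270,200:360,::-1],None,fx=3.7,fy=3.7,interpolation=cv2.INTER_CUBIC))
E
```

```text
4.35 [ 17.22   2.02 -23.65 -19.1  -32.7  121.1 ] [0.6213 0.0728 0.2308] [-179.78  -34.44   35.04] [-1.  -0.1 -0.1]
ph [ 69.6  62.4 230.8]
(64, 62, 234) [-3.0, -2.0, -6.0] [-0.0, 1.0, 0.0]  q[ 17.   1. -25. -19. -32. 121.] dq1 e0
(58, 62, 233) [-7.0, -5.0, -8.0] [-0.0, 1.0, 0.0]  q[ 18.   1. -25. -19. -32. 121.] dq1 e0
(52, 62, 233) [-12.0, -8.0, -11.0] [-0.0, 1.0, 0.0]  q[ 18.  -0. -26. -19. -32. 121.] dq1 e0
(46, 62, 232) [-17.0, -10.0, -13.0] [-0.0, 1.0, 0.0]  q[ 18.  -1. -27. -19. -32. 120.] dq1 e0
(40, 62, 231) [-22.0, -13.0, -15.0] [-0.0, 1.0, 0.0]  q[ 18.  -1. -27. -19. -31. 120.] dq1 e0
(34, 62, 230) [-27.0, -16.0, -17.0] [-0.0, 1.0, 0.0]  q[ 18.  -2. -28. -19. -31. 120.] dq1 e0
(28, 62, 229) [-32.0, -18.0, -20.0] [-0.0, 1.0, 0.0]  q[ 18.  -2. -29. -19. -31. 120.] dq1 e0
(22, 62, 228) [-37.0, -21.0, -22.0] [-0.0, 1.0, 0.0]  q[ 19.  -3. -30. -18. -31. 120.] dq1 e0
(17, 62, 228) [-41.0, -23.0, -24.0] [-0.0, 1.0, 0.0]  q[ 19.  -3. -30. -18. -31. 119.] dq1 e0
(17, 62, 258) [-24.0, -24.0, -49.0] [-0.0, 1.0, 0.0]  q[ 19.  -5. -28. -16. -34. 117.] dq3 e0
(-32, 62, 262) [-57.0, -46.0, -77.0] [-0.0, 1.0, 0.0]  q[ 21. -11. -33. -14. -34. 113.] dq6 e0
(-72, 66, 250) [-92.0, -67.0, -86.0] [-0.0, 1.0, 0.0]  q[ 25. -16. -39. -11. -32. 108.] dq6 e0
(-75, 66, 215) [-114.0, -69.0, -59.0] [-0.0, 1.0, 0.0]  q[ 24. -14. -42. -13. -28. 110.] dq5 e0
(-67, 66, 187) [-124.0, -65.0, -32.0] [-0.0, 1.0, 0.0]  q[ 23. -10. -43. -17. -24. 115.] dq5 e0
```

View pics/s2.png

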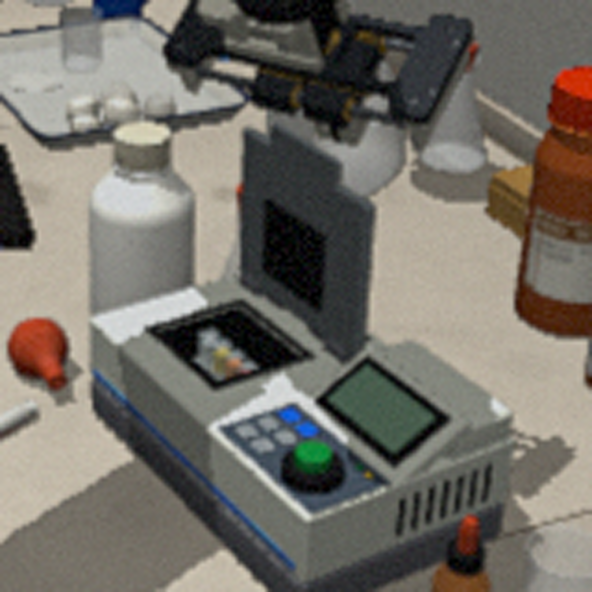

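Call:
{"fn": "apply_moves", "kwargs": {
  "deltas": [
    {"fingers":0,"delta_pos":[-3,-2,-6],"angular":[0,0,0]},
    {"fingers":0,"delta_pos":[-7,-5,-8],"angular":[0,0,0]},
    {"fingers":0,"delta_pos":[-12,-8,-11],"angular":[0,0,0]},
    {"fingers":0,"delta_pos":[-17,-10,-13],"angular":[0,0,0]},
    {"fingers":0,"delta_pos":[-22,-13,-15],"angular":[0,0,0]},
    {"fingers":0,"delta_pos":[-27,-16,-17],"angular":[0,0,0]},
    {"fingers":0,"delta_pos":[-32,-18,-20],"angular":[0,0,0]},
    {"fingers":0,"delta_pos":[-37,-21,-22],"angular":[0,0,0]},
    {"fingers":0,"delta_pos":[-42,-24,-24.5],"angular":[0,0,0]},
    {"fingers":0,"delta_pos":[-25,-25,-50],"angular":[0,0,0]}
  ]
}}

```text
clock: 5.4
tool_pos: [0.5659, 0.0643, 0.2568]
orientation: [-179.7, -34.3, 35.0]
force: [0.5, 1.2, 1.1]
opening: 0.0004
gripper_force: 0.0
```

```bash
python3 pl.py "[(-32,62,262),(-72,66,250),(-75,66,215),(-67,66,187)]"; python3 - <<'E'
from h import *
cv2.imwrite("pics/s3.png",cv2.resize(ctrl.snapshot("side")[110:270,200:360,::-1],None,fx=3.7,fy=3.7,interpolation=cv2.INTER_CUBIC))
E
```

```text
5.4 [ 19.03  -5.26 -28.06 -16.16 -35.08 116.67] [0.5659 0.0643 0.2568] [-179.72  -34.31   35.03] [0.5 1.2 1.1]
ph [ 13.6  62.  256.8]
(-32, 62, 262) [-31.0, -21.0, -27.0] [-0.0, 1.0, 0.0]  q[ 21. -11. -33. -14. -34. 113.] dq6 e0
(-72, 66, 250) [-65.0, -42.0, -36.0] [-0.0, 1.0, 0.0]  q[ 25. -16. -39. -11. -32. 108.] dq6 e0
(-75, 66, 215) [-87.0, -43.0, -9.0] [-0.0, 1.0, 0.0]  q[ 24. -14. -42. -13. -28. 110.] dq5 e0
(-67, 66, 187) [-97.0, -40.0, 18.0] [-0.0, 1.0, 0.0]  q[ 23. -10. -43. -17. -24. 115.] dq5 e0
```

View pics/s3.png

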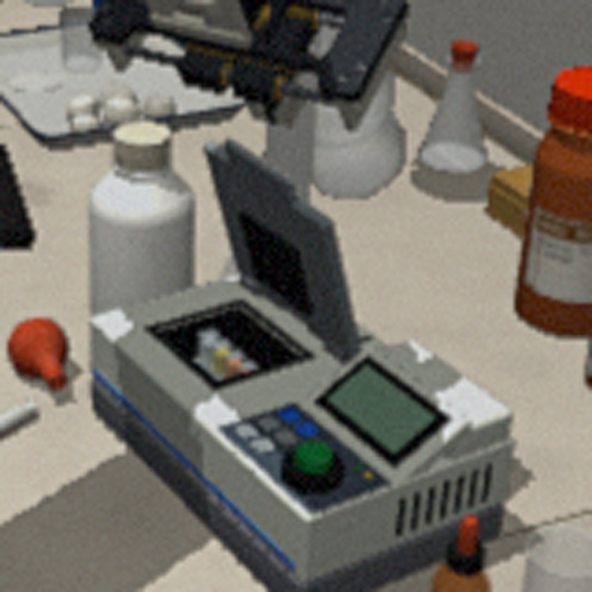

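The cover has tipped forward to about 1.27 rad and the fingers are clear above it. Next I move the fingers under its path.

Call:
{"fn": "apply_moves", "kwargs": {
  "deltas": [
    {"fingers":0,"delta_pos":[-31,-21,-27],"angular":[0,0,0]},
    {"fingers":0,"delta_pos":[-65,-42,-36],"angular":[0,0,0]},
    {"fingers":0,"delta_pos":[-87,-43,-9],"angular":[0,0,0]},
    {"fingers":0,"delta_pos":[-90,-38,15],"angular":[0,0,0]},
    {"fingers":0,"delta_pos":[-90,-38,15],"angular":[0,0,0]}
  ]
}}

```text
clock: 5.95
tool_pos: [0.4927, 0.0579, 0.1952]
orientation: [-179.9, -34.5, 35.2]
force: [0.2, -0.8, 0.8]
opening: 0.0002
gripper_force: 0.0
```

```bash
python3 - <<'E'
from pl import *
def c(a): return tuple(float(v) for v in np.round([31-144*np.cos(a)-8.6,66,92+144*np.sin(a)-17.7],1))
plan([c(a) for a in (.95,.93,.91,.89,.87,.85,.83,.81,.79,.77)])
cv2.imwrite("pics/s4.png",cv2.resize(ctrl.snapshot("side")[110:270,200:360,::-1],None,fx=3.7,fy=3.7,interpolation=cv2.INTER_CUBIC))
E
```

```text
5.95 [ 22.83  -9.79 -40.82 -16.26 -25.98 114.91] [0.4927 0.0579 0.1952] [-179.91  -34.54   35.16] [ 0.2 -0.8  0.8]
ph [-59.8  66.3 195.2]
(-61.4, 66.0, 191.4) [-3.0, -0.0, 2.0] [-0.0, 0.0, 0.0]  q[ 23. -10. -42. -17. -25. 115.] dq1 e0
(-63.7, 66.0, 189.7) [-6.0, -2.0, 3.0] [-0.0, 0.0, 0.0]  q[ 23. -10. -42. -17. -24. 115.] dq0 e0
(-66.0, 66.0, 188.0) [-9.0, -3.0, 3.0] [-0.0, 0.0, 0.0]  q[ 23. -10. -42. -17. -24. 115.] dq0 e0
(-68.2, 66.0, 186.2) [-11.0, -4.0, 3.0] [-0.0, 0.0, 0.0]  q[ 23. -10. -43. -17. -24. 115.] dq0 e0
(-70.5, 66.0, 184.4) [-14.0, -5.0, 3.0] [-0.0, 0.0, 0.0]  q[ 24. -10. -43. -17. -24. 115.] dq0 e0
(-72.6, 66.0, 182.5) [-17.0, -6.0, 4.0] [-0.0, 0.0, 0.0]  q[ 24. -10. -44. -17. -23. 115.] dq0 e0
(-74.8, 66.0, 180.6) [-19.0, -7.0, 4.0] [-0.0, 0.0, 0.0]  q[ 24. -11. -44. -17. -23. 115.] dq0 e0
(-76.9, 66.0, 178.6) [-22.0, -7.0, 5.0] [-0.0, 0.0, 0.0]  q[ 24. -11. -44. -17. -23. 114.] dq0 e0
(-79.0, 66.0, 176.6) [-25.0, -8.0, 6.0] [-0.0, 0.0, 0.0]  q[ 24. -11. -45. -17. -22. 114.] dq0 e0
(-81.0, 66.0, 174.5) [-27.0, -9.0, 6.0] [-0.0, 0.0, 0.0]  q[ 24. -11. -45. -17. -22. 114.] dq0 e0
```

View pics/s4.png

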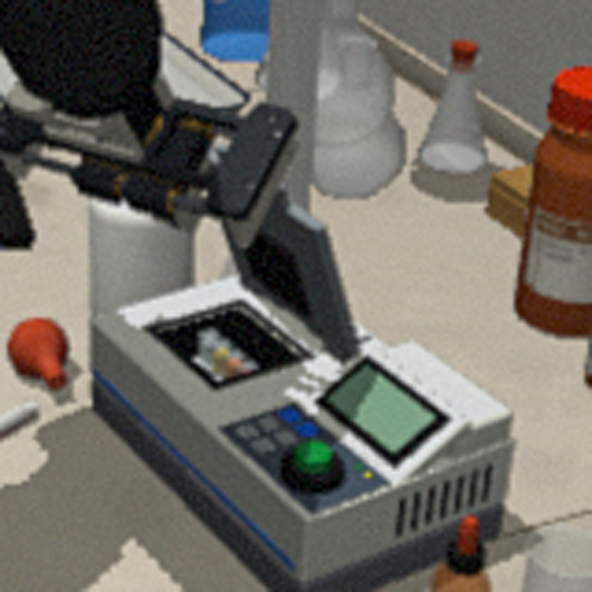

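The cover is still falling, at about 1.15–1.2 rad, with the fingers waiting in front of and under it. I'll sink slowly so it lands gently.

Call:
{"fn": "apply_moves", "kwargs": {
  "deltas": [
    {"fingers":0,"delta_pos":[-3,0,2],"angular":[0,0,0]},
    {"fingers":0,"delta_pos":[-3,0,2],"angular":[0,0,0]},
    {"fingers":0,"delta_pos":[-3,0,2],"angular":[0,0,0]},
    {"fingers":0,"delta_pos":[-3,0,2],"angular":[0,0,0]},
    {"fingers":0,"delta_pos":[-5,-1,2.5],"angular":[0,0,0]},
    {"fingers":0,"delta_pos":[-7,-2,3],"angular":[0,0,0]},
    {"fingers":0,"delta_pos":[-9,-3,3],"angular":[0,0,0]},
    {"fingers":0,"delta_pos":[-11,-4,3],"angular":[0,0,0]},
    {"fingers":0,"delta_pos":[-13,-4.5,3],"angular":[0,0,0]},
    {"fingers":0,"delta_pos":[-15,-5,3.5],"angular":[0,0,0]}
  ]
}}

```text
clock: 7.0
tool_pos: [0.4827, 0.0564, 0.1867]
orientation: [180.0, -34.8, 35.2]
force: [1.1, 0.5, 0.0]
opening: 0.0007
gripper_force: 0.0
```

```bash
cat > low.py <<'E'
from pl import *
def c(a,y=66): return tuple(float(v) for v in np.round([31-144*np.cos(a)-8.6,y,92+144*np.sin(a)-17.7],1))
import sys
a0,a1=map(float,sys.argv[1:3]); plan([c(a) for a in np.linspace(a0,a1,11)[1:]])
E
python3 low.py .85 .70
```

```text
7.0 [ 23.38 -10.42 -42.68 -16.43 -24.41 114.81] [0.4827 0.0564 0.1867] [179.97 -34.8   35.24] [1.1 0.5 0. ]
ph [-69.9  66.2 186.7]
(-74.2, 66.0, 181.0) [-7.0, -2.0, 2.0] [-0.0, 0.0, 0.0]  q[ 24. -11. -44. -17. -23. 115.] dq1 e0
(-75.8, 66.0, 179.6) [-8.0, -3.0, 3.0] [-0.0, 0.0, 0.0]  q[ 24. -11. -44. -17. -23. 115.] dq0 e0
(-77.4, 66.0, 178.1) [-11.0, -3.0, 3.0] [-0.0, 0.0, 0.0]  q[ 24. -11. -44. -17. -23. 114.] dq0 e0
(-79.0, 66.0, 176.6) [-13.0, -4.0, 4.0] [-0.0, 0.0, 0.0]  q[ 24. -11. -45. -17. -22. 114.] dq0 e0
(-80.5, 66.0, 175.1) [-14.0, -5.0, 4.0] [-0.0, 0.0, 0.0]  q[ 24. -11. -45. -17. -22. 114.] dq0 e0
(-82.0, 66.0, 173.5) [-16.0, -5.0, 5.0] [-0.0, 0.0, 0.0]  q[ 24. -11. -45. -17. -22. 114.] dq0 e0
(-83.5, 66.0, 171.9) [-19.0, -6.0, 5.0] [-0.0, 0.0, 0.0]  q[ 24. -11. -45. -17. -22. 114.] dq0 e0
(-84.9, 66.0, 170.3) [-20.0, -7.0, 6.0] [-0.0, 0.0, 0.0]  q[ 24. -11. -46. -17. -22. 114.] dq0 e0
(-86.3, 66.0, 168.7) [-22.0, -7.0, 6.0] [-0.0, 0.0, 0.0]  q[ 24. -11. -46. -17. -21. 114.] dq0 e0
(-87.7, 66.0, 167.1) [-24.0, -8.0, 7.0] [-0.0, 0.0, 0.0]  q[ 25. -11. -46. -17. -21. 114.] dq0 e0
```

Call:
{"fn": "apply_moves", "kwargs": {
  "deltas": [
    {"fingers":0,"delta_pos":[-1,0,0.5],"angular":[0,0,0]},
    {"fingers":0,"delta_pos":[-2,0,1],"angular":[0,0,0]},
    {"fingers":0,"delta_pos":[-3,-0.5,1],"angular":[0,0,0]},
    {"fingers":0,"delta_pos":[-4,-1,1.5],"angular":[0,0,0]},
    {"fingers":0,"delta_pos":[-5,-1,1.5],"angular":[0,0,0]},
    {"fingers":0,"delta_pos":[-7,-2,2],"angular":[0,0,0]},
    {"fingers":0,"delta_pos":[-9,-3,3],"angular":[0,0,0]},
    {"fingers":0,"delta_pos":[-11,-3.5,3],"angular":[0,0,0]},
    {"fingers":0,"delta_pos":[-13,-4,4],"angular":[0,0,0]},
    {"fingers":0,"delta_pos":[-15,-5,4.5],"angular":[0,0,0]}
  ]
}}

```text
clock: 8.0
tool_pos: [0.4719, 0.0548, 0.1743]
orientation: [180.0, -34.8, 35.2]
force: [-0.3, -0.5, 0.3]
opening: 0.0008
gripper_force: 0.2
```

```bash
python3 low.py .76 .60; python3 - <<'E'
from h import *
cv2.imwrite("pics/s5.png",cv2.resize(ctrl.snapshot("side")[110:270,200:360,::-1],None,fx=3.7,fy=3.7,interpolation=cv2.INTER_CUBIC))
E
```

```text
8.0 [ 23.98 -10.68 -44.68 -16.78 -22.6  114.83] [0.4719 0.0548 0.1743] [179.98 -34.78  35.23] [-0.3 -0.5  0.3]
ph [-80.8  66.2 174.3]
(-83.6, 66.0, 171.8) [-4.0, -1.0, 1.0] [-0.0, 0.0, 0.0]  q[ 24. -11. -45. -17. -22. 114.] dq1 e0
(-85.1, 66.0, 170.1) [-6.0, -2.0, 1.0] [-0.0, 0.0, 0.0]  q[ 24. -11. -46. -17. -21. 114.] dq0 e0
(-86.6, 66.0, 168.4) [-8.0, -2.0, 2.0] [-0.0, 0.0, 0.0]  q[ 24. -11. -46. -17. -21. 114.] dq0 e0
(-88.1, 66.0, 166.6) [-10.0, -3.0, 3.0] [-0.0, 0.0, 0.0]  q[ 25. -11. -46. -17. -21. 114.] dq0 e0
(-89.6, 66.0, 164.8) [-12.0, -4.0, 3.0] [-0.0, 0.0, 0.0]  q[ 25. -11. -47. -17. -21. 114.] dq0 e0
(-91.0, 66.0, 163.0) [-14.0, -4.0, 4.0] [-0.0, 0.0, 0.0]  q[ 25. -11. -47. -17. -20. 114.] dq0 e0
(-92.4, 66.0, 161.2) [-16.0, -5.0, 5.0] [-0.0, 0.0, 0.0]  q[ 25. -11. -47. -17. -20. 115.] dq0 e0
(-93.8, 66.0, 159.4) [-18.0, -6.0, 6.0] [-0.0, 0.0, 0.0]  q[ 25. -11. -47. -17. -20. 115.] dq0 e0
(-95.1, 66.0, 157.5) [-20.0, -6.0, 7.0] [-0.0, 0.0, 0.0]  q[ 25. -11. -48. -17. -20. 115.] dq0 e0
(-96.4, 66.0, 155.6) [-22.0, -7.0, 7.0] [-0.0, 0.0, 0.0]  q[ 25. -11. -48. -18. -19. 115.] dq0 e0
```

View pics/s5.png

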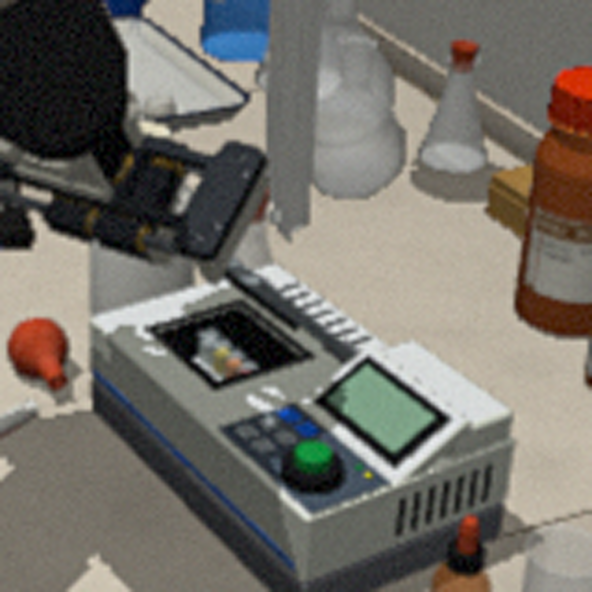

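The cover is seen edge-on from (230,265) to (365,345), which in this view means about 0.78 rad. That matches the finger pose, so it has been caught. Now I lower it slowly.

Call:
{"fn": "apply_moves", "kwargs": {
  "deltas": [
    {"fingers":0,"delta_pos":[-2,-0.5,0.5],"angular":[0,0,0]},
    {"fingers":0,"delta_pos":[-4,-1,1],"angular":[0,0,0]},
    {"fingers":0,"delta_pos":[-6,-2,1.5],"angular":[0,0,0]},
    {"fingers":0,"delta_pos":[-8,-2.5,2],"angular":[0,0,0]},
    {"fingers":0,"delta_pos":[-10,-3,3],"angular":[0,0,0]},
    {"fingers":0,"delta_pos":[-12,-4,3.5],"angular":[0,0,0]},
    {"fingers":0,"delta_pos":[-14,-4.5,4],"angular":[0,0,0]},
    {"fingers":0,"delta_pos":[-16,-5,5],"angular":[0,0,0]},
    {"fingers":0,"delta_pos":[-18,-6,6],"angular":[0,0,0]},
    {"fingers":0,"delta_pos":[-20,-6.5,6.5],"angular":[0,0,0]}
  ]
}}

```text
clock: 9.05
tool_pos: [0.4577, 0.0528, 0.1575]
orientation: [180.0, -34.8, 35.2]
force: [0.2, -0.5, 0.3]
opening: 0.0004
gripper_force: 0.2
```

```bash
python3 low.py .61 .44
```

```text
9.05 [ 24.81 -10.86 -47.29 -17.44 -20.08 115.03] [0.4577 0.0528 0.1575] [179.98 -34.78  35.24] [ 0.2 -0.5  0.3]
ph [-95.1  66.2 157.5]
(-97.0, 66.0, 154.8) [-3.0, -1.0, 1.0] [-0.0, 0.0, 0.0]  q[ 25. -11. -48. -18. -19. 115.] dq1 e0
(-98.4, 66.0, 152.7) [-5.0, -1.0, 2.0] [-0.0, 0.0, 0.0]  q[ 25. -11. -48. -18. -19. 115.] dq0 e0
(-99.7, 66.0, 150.7) [-7.0, -2.0, 3.0] [-0.0, 0.0, 0.0]  q[ 25. -11. -48. -18. -19. 115.] dq0 e0
(-101.0, 66.0, 148.6) [-9.0, -2.0, 4.0] [-0.0, 0.0, 0.0]  q[ 25. -11. -49. -18. -18. 115.] dq0 e0
(-102.2, 66.0, 146.5) [-12.0, -3.0, 5.0] [-0.0, 0.0, 0.0]  q[ 25. -11. -49. -18. -18. 116.] dq0 e0
(-103.4, 66.0, 144.3) [-14.0, -4.0, 7.0] [-0.0, 0.0, 0.0]  q[ 25. -11. -49. -19. -18. 116.] dq0 e0
(-104.6, 66.0, 142.2) [-16.0, -4.0, 8.0] [-0.0, 0.0, 0.0]  q[ 25. -10. -49. -19. -17. 116.] dq0 e0
(-105.7, 66.0, 140.0) [-18.0, -5.0, 9.0] [-0.0, 0.0, 0.0]  q[ 25. -10. -49. -19. -17. 116.] dq0 e0
(-106.8, 66.0, 137.8) [-20.0, -5.0, 10.0] [-0.0, 0.0, 0.0]  q[ 25. -10. -50. -20. -17. 117.] dq0 e0
(-107.9, 66.0, 135.6) [-22.0, -6.0, 11.0] [-0.0, 0.0, 0.0]  q[ 25. -10. -50. -20. -17. 117.] dq0 e0
```

Call:
{"fn": "apply_moves", "kwargs": {
  "deltas": [
    {"fingers":0,"delta_pos":[-3,-1,1],"angular":[0,0,0]},
    {"fingers":0,"delta_pos":[-5,-1.5,2],"angular":[0,0,0]},
    {"fingers":0,"delta_pos":[-7,-2,3],"angular":[0,0,0]},
    {"fingers":0,"delta_pos":[-9,-2.5,4],"angular":[0,0,0]},
    {"fingers":0,"delta_pos":[-11.5,-3,5],"angular":[0,0,0]},
    {"fingers":0,"delta_pos":[-13.5,-3.5,6.5],"angular":[0,0,0]},
    {"fingers":0,"delta_pos":[-16,-4,8],"angular":[0,0,0]},
    {"fingers":0,"delta_pos":[-18,-5,9],"angular":[0,0,0]},
    {"fingers":0,"delta_pos":[-20,-5.5,10],"angular":[0,0,0]},
    {"fingers":0,"delta_pos":[-22,-6,11],"angular":[0,0,0]}
  ]
}}

```text
clock: 10.05
tool_pos: [0.4447, 0.0509, 0.136]
orientation: [180.0, -34.8, 35.2]
force: [0.2, -0.3, -0.4]
opening: 0.0005
gripper_force: 0.3
```

```bash
python3 low.py .44 .28
```

```text
10.05 [ 25.15 -10.04 -49.5  -19.76 -17.12 117.26] [0.4447 0.0509 0.136 ] [179.97 -34.79  35.25] [ 0.2 -0.3 -0.4]
ph [-108.2   66.2  136. ]
(-108.8, 66.0, 133.5) [-2.0, -0.0, 2.0] [-0.0, 0.0, 0.0]  q[ 25. -10. -50. -20. -16. 118.] dq1 e0
(-109.8, 66.0, 131.4) [-4.0, -0.0, 3.0] [-0.0, 0.0, 0.0]  q[ 25. -10. -50. -21. -16. 118.] dq0 e0
(-110.7, 66.0, 129.3) [-6.0, -1.0, 4.0] [-0.0, 0.0, 0.0]  q[ 25. -10. -50. -21. -16. 119.] dq1 e0
(-111.5, 66.0, 127.2) [-8.0, -1.0, 6.0] [-0.0, 0.0, 0.0]  q[ 25.  -9. -50. -22. -16. 119.] dq1 e0
(-112.4, 66.0, 125.0) [-9.0, -2.0, 7.0] [-0.0, 0.0, 0.0]  q[ 25.  -9. -50. -22. -16. 120.] dq1 e0
(-113.2, 66.0, 122.9) [-11.0, -2.0, 8.0] [-0.0, 0.0, 0.0]  q[ 25.  -9. -50. -23. -15. 120.] dq1 e0
(-113.9, 66.0, 120.7) [-13.0, -2.0, 10.0] [-0.0, 0.0, 0.0]  q[ 25.  -9. -50. -23. -15. 121.] dq1 e0
(-114.6, 66.0, 118.5) [-15.0, -3.0, 11.0] [-0.0, 0.0, 0.0]  q[ 24.  -8. -50. -24. -15. 122.] dq1 e0
(-115.3, 66.0, 116.3) [-17.0, -3.0, 13.0] [-0.0, 0.0, 0.0]  q[ 24.  -8. -50. -25. -15. 123.] dq1 e0
(-116.0, 66.0, 114.1) [-18.0, -3.0, 14.0] [-0.0, 0.0, 0.0]  q[ 24.  -8. -50. -25. -15. 124.] dq1 e0
```

Call:
{"fn": "apply_moves", "kwargs": {
  "deltas": [
    {"fingers":0,"delta_pos":[-2,0,1.5],"angular":[0,0,0]},
    {"fingers":0,"delta_pos":[-4,-0.5,3],"angular":[0,0,0]},
    {"fingers":0,"delta_pos":[-6,-1,4],"angular":[0,0,0]},
    {"fingers":0,"delta_pos":[-7.5,-1,5.5],"angular":[0,0,0]},
    {"fingers":0,"delta_pos":[-9,-1.5,7],"angular":[0,0,0]},
    {"fingers":0,"delta_pos":[-11,-2,8],"angular":[0,0,0]},
    {"fingers":0,"delta_pos":[-13,-2,9.5],"angular":[0,0,0]},
    {"fingers":0,"delta_pos":[-15,-2.5,11],"angular":[0,0,0]},
    {"fingers":0,"delta_pos":[-17,-3,12.5],"angular":[0,0,0]},
    {"fingers":0,"delta_pos":[-18.5,-3,14],"angular":[0,0,0]}
  ]
}}

```text
clock: 11.05
tool_pos: [0.4371, 0.0492, 0.1139]
orientation: [180.0, -34.8, 35.2]
force: [-1.4, -0.6, -0.2]
opening: 0.0006
gripper_force: 0.7
```

```bash
python3 low.py .28 .15
```

```text
11.05 [ 23.53  -7.8  -49.54 -25.59 -15.49 124.43] [0.4371 0.0492 0.1139] [179.97 -34.79  35.24] [-1.4 -0.6 -0.2]
ph [-116.1   65.7  113.9]
(-116.5, 66.0, 112.3) [-1.0, -0.0, 1.0] [-0.0, 0.0, 0.0]  q[ 24.  -8. -50. -26. -15. 125.] dq1 e0
(-117.0, 66.0, 110.5) [-3.0, -1.0, 2.0] [-0.0, 0.0, 0.0]  q[ 23.  -7. -50. -27. -15. 125.] dq1 e0
(-117.4, 66.0, 108.7) [-4.0, -1.0, 4.0] [-0.0, 0.0, 0.0]  q[ 23.  -7. -50. -27. -15. 126.] dq1 e0
(-117.9, 66.0, 106.8) [-5.0, -1.0, 5.0] [-0.0, 0.0, 0.0]  q[ 23.  -7. -49. -28. -15. 127.] dq1 e0
(-118.3, 66.0, 105.0) [-7.0, -1.0, 6.0] [-0.0, 0.0, 0.0]  q[ 23.  -7. -49. -29. -15. 128.] dq1 e0
(-118.7, 66.0, 103.2) [-8.0, -1.0, 8.0] [-0.0, 0.0, 0.0]  q[ 22.  -6. -49. -30. -15. 129.] dq1 e0
(-119.0, 66.0, 101.4) [-9.0, -2.0, 9.0] [-0.0, 0.0, 0.0]  q[ 22.  -6. -49. -30. -15. 130.] dq1 e0
(-119.4, 66.0, 99.5) [-11.0, -2.0, 10.0] [-0.0, 0.0, 0.0]  q[ 22.  -6. -49. -31. -15. 131.] dq1 e0
(-119.7, 66.0, 97.7) [-12.0, -2.0, 12.0] [-0.0, 0.0, 0.0]  q[ 21.  -6. -49. -32. -15. 132.] dq1 e0
(-120.0, 66.0, 95.8) [-13.0, -2.0, 13.0] [-0.0, 0.0, 0.0]  q[ 21.  -5. -48. -33. -15. 133.] dq1 e0
```

Call:
{"fn": "apply_moves", "kwargs": {
  "deltas": [
    {"fingers":0,"delta_pos":[-1,0,1],"angular":[0,0,0]},
    {"fingers":0,"delta_pos":[-2.5,-0.5,2.5],"angular":[0,0,0]},
    {"fingers":0,"delta_pos":[-4,-0.5,4],"angular":[0,0,0]},
    {"fingers":0,"delta_pos":[-5,-0.5,5],"angular":[0,0,0]},
    {"fingers":0,"delta_pos":[-6.5,-1,6.5],"angular":[0,0,0]},
    {"fingers":0,"delta_pos":[-8,-1,8],"angular":[0,0,0]},
    {"fingers":0,"delta_pos":[-9,-1,9],"angular":[0,0,0]},
    {"fingers":0,"delta_pos":[-10.5,-1,10.5],"angular":[0,0,0]},
    {"fingers":0,"delta_pos":[-12,-1,12],"angular":[0,0,0]},
    {"fingers":0,"delta_pos":[-13,-1,13],"angular":[0,0,0]}
  ]
}}

```text
clock: 12.05
tool_pos: [0.4338, 0.0481, 0.0958]
orientation: [180.0, -34.8, 35.2]
force: [-3.3, 1.7, -1.4]
opening: 0.0007
gripper_force: 1.3
```

```bash
python3 low.py .15 0.0
```

```text
12.05 [ 20.42  -5.15 -48.06 -32.77 -15.61 134.05] [0.4338 0.0481 0.0958] [179.99 -34.77  35.22] [-3.3  1.7 -1.4]
ph [-119.5   65.1   95.8]
(-120.3, 66.0, 93.7) [-1.0, -1.0, 2.0] [-0.0, 0.0, 0.0]  q[ 20.  -5. -48. -34. -15. 135.] dq1 e0
(-120.6, 66.0, 91.5) [-3.0, -1.0, 3.0] [-0.0, 0.0, 0.0]  q[ 20.  -5. -48. -35. -15. 136.] dq1 e0
(-120.8, 66.0, 89.4) [-4.0, -1.0, 5.0] [-0.0, 0.0, 0.0]  q[ 19.  -4. -48. -36. -15. 137.] dq1 e0
(-121.0, 66.0, 87.2) [-6.0, -2.0, 6.0] [-0.0, 0.0, 0.0]  q[ 19.  -4. -47. -37. -15. 139.] dq1 e0
(-121.2, 66.0, 85.1) [-7.0, -2.0, 8.0] [-0.0, 0.0, 0.0]  q[ 18.  -4. -47. -38. -16. 140.] dq1 e0
(-121.3, 66.0, 82.9) [-8.0, -2.0, 10.0] [-0.0, 0.0, 0.0]  q[ 18.  -3. -47. -39. -16. 142.] dq1 e0
(-121.5, 66.0, 80.8) [-10.0, -2.0, 11.0] [-0.0, 0.0, 0.0]  q[ 17.  -3. -47. -39. -16. 143.] dq1 e0
(-121.5, 66.0, 78.6) [-11.0, -2.0, 13.0] [-0.0, 0.0, 0.0]  q[ 17.  -2. -47. -40. -16. 144.] dq1 e0
(-121.6, 66.0, 76.5) [-12.0, -2.0, 15.0] [-0.0, 0.0, 0.0]  q[ 16.  -2. -46. -41. -16. 146.] dq1 e0
(-121.6, 66.0, 74.3) [-13.0, -2.0, 17.0] [-0.0, 0.0, 0.0]  q[ 16.  -2. -46. -42. -16. 147.] dq1 e0
```

Call:
{"fn": "apply_moves", "kwargs": {
  "deltas": [
    {"fingers":0,"delta_pos":[-1.4,-0.3,0.8],"angular":[0,0,0]},
    {"fingers":0,"delta_pos":[-2.8,-0.5,2],"angular":[0,0,0]},
    {"fingers":0,"delta_pos":[-4.2,-0.8,3.3],"angular":[0,0,0]},
    {"fingers":0,"delta_pos":[-5.6,-1,4.5],"angular":[0,0,0]},
    {"fingers":0,"delta_pos":[-7,-1.3,5.7],"angular":[0,0,0]}
  ]
}}

```text
clock: 12.55
tool_pos: [0.4315, 0.0477, 0.0874]
orientation: [179.9, -34.8, 35.3]
force: [-0.3, -0.0, -0.6]
opening: 0.0002
gripper_force: 0.3
```

```bash
python3 low.py .08 0.0 | head -2; python3 - <<'E'
from h import *
a=ctrl.snapshot("side");cv2.imwrite("pics/s6.png",a[:,:,::-1])
from kin import *
# expected side pixels for cover right-front shoulder and lip edges at angles; sample grey transition along the vertical through it
p=ctrl.camera_params("side")
def pix(x):
    v=p["cam_to_world"][:3,:3].T@(x-p["cam_to_world"][:3,3]);return p["cx"]+p["fx"]*v[0]/-v[2],p["cy"]-p["fy"]*v[1]/-v[2]
for an in(0,.05,.1,.15,.2): 
    c,s=np.cos(an),np.sin(an);r=.126
    print(an,[np.round(pix(ph(.031-r*c+.0*s,y,.092+r*s)),1) for y in(-.02,)],"lipR",np.round(pix(ph(.031-.144*c,.015,.092+.144*s)),1))
u,v=pix(ph(.031-.126,-.015,.092));u=int(round(u))
for du in(-4,-2,0,2): print(u+du,int(v)-16,a[int(v)-16:int(v)+8,u+du].mean(1).astype(int).tolist())
E
```

```text
12.55 [ 18.82  -3.99 -47.45 -36.23 -15.75 138.8 ] [0.4315 0.0477 0.0874] [179.94 -34.82  35.25] [-0.3 -0.  -0.6]
ph [-121.8   65.    87.4]
0 [array([254. , 223.4])] lipR [240.4 218.6]
0.05 [array([254.1, 221.3])] lipR [240.5 216.2]
0.1 [array([254.3, 219.1])] lipR [240.7 213.7]
0.15 [array([254.6, 216.9])] lipR [241.  211.1]
0.2 [array([255.1, 214.6])] lipR [241.5 208.6]
249 206 [70, 79, 78, 83, 84, 97, 90, 78, 98, 128, 164, 214, 205, 126, 94, 81, 77, 80, 78, 83, 94, 89, 90, 91]
251 206 [88, 98, 114, 134, 142, 144, 141, 119, 61, 62, 93, 132, 166, 186, 134, 113, 100, 110, 96, 110, 117, 115, 116, 113]
253 206 [148, 146, 146, 146, 141, 139, 141, 141, 100, 71, 59, 74, 107, 129, 134, 132, 153, 176, 135, 106, 108, 105, 78, 83]
255 206 [118, 138, 143, 135, 145, 141, 143, 146, 133, 90, 79, 62, 73, 115, 134, 134, 154, 215, 199, 114, 81, 80, 80, 83]
```

Call:
{"fn": "apply_moves", "kwargs": {
  "deltas": [
    {"fingers":0,"delta_pos":[-0.8,-0.1,0.7],"angular":[0,0,0]},
    {"fingers":0,"delta_pos":[-1.6,-0.3,1.3],"angular":[0,0,0]},
    {"fingers":0,"delta_pos":[-2.4,-0.4,2],"angular":[0,0,0]},
    {"fingers":0,"delta_pos":[-3.2,-0.5,2.7],"angular":[0,0,0]},
    {"fingers":0,"delta_pos":[-4,-0.7,3.3],"angular":[0,0,0]},
    {"fingers":0,"delta_pos":[-4.8,-0.8,4],"angular":[0,0,0]},
    {"fingers":0,"delta_pos":[-5.6,-1,4.7],"angular":[0,0,0]},
    {"fingers":0,"delta_pos":[-6.4,-1.1,5.4],"angular":[0,0,0]},
    {"fingers":0,"delta_pos":[-7.2,-1.2,6],"angular":[0,0,0]},
    {"fingers":0,"delta_pos":[-8,-1.4,6.7],"angular":[0,0,0]}
  ]
}}

```text
clock: 13.6
tool_pos: [0.4284, 0.0473, 0.0774]
orientation: [180.0, -34.8, 35.2]
force: [-0.2, 0.1, -0.6]
opening: 0.0006
gripper_force: 0.0
```

```bash
cat > chk.py <<'E'
from pl import *
plan([])
a=ctrl.snapshot("side")
for u in(251,253,255): print(u,206,a[206:230,u].mean(1).astype(int).tolist())
E
python3 chk.py
```

```text
13.6 [ 16.67  -2.57 -46.68 -40.43 -16.22 144.72] [0.4284 0.0473 0.0774] [179.95 -34.81  35.25] [-0.2  0.1 -0.6]
ph [-124.9   65.1   77.4]
251 206 [77, 80, 86, 101, 120, 135, 150, 148, 148, 146, 139, 115, 67, 122, 185, 122, 90, 84, 79, 85, 81, 83, 86, 99]
253 206 [93, 116, 123, 143, 150, 147, 143, 142, 142, 145, 145, 139, 82, 64, 64, 99, 121, 110, 87, 100, 114, 115, 116, 116]
255 206 [97, 96, 102, 120, 137, 145, 147, 145, 147, 145, 143, 149, 139, 96, 66, 61, 100, 134, 146, 153, 109, 108, 103, 85]
```

Call:
{"fn": "apply_moves", "kwargs": {
  "deltas": [
    {"fingers":0,"delta_pos":[-0.8,-0.1,0.5],"angular":[0,0,0]},
    {"fingers":0,"delta_pos":[-1.6,-0.3,1],"angular":[0,0,0]},
    {"fingers":0,"delta_pos":[-2.4,-0.4,1.5],"angular":[0,0,0]},
    {"fingers":0,"delta_pos":[-3.2,-0.5,2],"angular":[0,0,0]},
    {"fingers":0,"delta_pos":[-4,-0.7,2.5],"angular":[0,0,0]},
    {"fingers":0,"delta_pos":[-5,-0.8,3],"angular":[0,0,0]},
    {"fingers":0,"delta_pos":[-6,-1,3.5],"angular":[0,0,0]},
    {"fingers":0,"delta_pos":[-7,-1.1,4],"angular":[0,0,0]},
    {"fingers":0,"delta_pos":[-8,-1.2,4.5],"angular":[0,0,0]},
    {"fingers":0,"delta_pos":[-10,-1.5,5],"angular":[0,0,0]}
  ]
}}

```text
clock: 14.65
tool_pos: [0.4229, 0.0455, 0.0674]
orientation: [180.0, -34.8, 35.3]
force: [-0.1, 0.7, 0.2]
opening: -0.0
gripper_force: 0.0
```

```bash
python3 chk.py
```

```text
14.65 [ 14.03  -1.32 -46.1  -44.72 -17.02 151.12] [0.4229 0.0455 0.0674] [179.97 -34.79  35.25] [-0.1  0.7  0.2]
ph [-130.6   64.    67.4]
251 206 [83, 70, 86, 96, 114, 129, 144, 144, 149, 149, 139, 113, 74, 125, 192, 163, 121, 114, 108, 95, 92, 85, 91, 81]
253 206 [90, 110, 127, 143, 149, 148, 146, 143, 141, 149, 150, 147, 138, 107, 85, 103, 139, 161, 132, 100, 82, 78, 80, 83]
255 206 [96, 95, 103, 122, 139, 145, 143, 145, 145, 145, 145, 147, 145, 126, 82, 63, 96, 140, 152, 110, 84, 78, 77, 79]
```

```bash
python3 - <<'E'
from pl import *
o=log();p=o["tool_pos"];R0=R.from_euler('xyz',o["orientation"],degrees=True)
rows([((-140,55,69),30,34),((-148,40,74),25,31),((-152,15,85),20,27),((-150,-10,100),15,23),((-140,-35,118),10,19),((-125,-60,135),5,14),((-105,-80,145),0,10),((-85,-95,148),0,8),((-68,-107,148),0,8)],p,R0,o["joint_pos"])
E
```

```text
14.7 [ 14.    -1.3  -46.12 -44.77 -17.04 151.19] [0.4225 0.0455 0.0671] [179.99 -34.77  35.24] [ 0.2 -0.2 -0.1]
(-140, 55, 69) [-9.0, 4.0, -8.0] [-1.0, -5.0, 1.0]  q[ 27.  -4. -55. -21. -10. 117.] dq34 e0
(-148, 40, 74) [-17.0, 14.0, -20.0] [-2.0, -10.0, 4.0]  q[ 29.  -5. -58.  -6. -12.  97.] dq20 e8
(-152, 15, 85) [-23.0, 34.0, -38.0] [-4.0, -15.0, 7.0]  q[ 27.  -6. -57.   0. -20.  90.] dq8 e0
(-150, -10, 100) [-23.0, 57.0, -56.0] [-5.0, -20.0, 11.0]  q[ 23.  -5. -51.   0. -29.  89.] dq9 e0
(-140, -35, 118) [-14.0, 84.0, -72.0] [-6.0, -25.0, 15.0]  q[ 19.  -2. -44.   0. -38.  90.] dq9 e0
(-125, -60, 135) [-3.0, 113.0, -85.0] [-7.0, -29.0, 20.0]  q[ 15.   1. -37.   0. -46.  88.] dq8 e0
(-105, -80, 145) [10.0, 140.0, -88.0] [-8.0, -34.0, 24.0]  q[ 12.   6. -30.  -0. -54.  88.] dq7 e0
(-85, -95, 148) [21.0, 163.0, -84.0] [-8.0, -34.0, 26.0]  q[ 10.   8. -27.  -0. -55.  88.] dq3 e0
(-68, -107, 148) [29.0, 181.0, -79.0] [-8.0, -34.0, 26.0]  q[  9.  10. -25.   0. -55.  89.] dq2 e0
```

Call:
{"fn": "apply_moves", "kwargs": {
  "deltas": [
    {"fingers":0,"delta_pos":[-3,1,-2],"angular":[0,-1,0]},
    {"fingers":0,"delta_pos":[-5,2,-4],"angular":[0,-2,0]},
    {"fingers":0,"delta_pos":[-7,3,-6],"angular":[0,-3.5,0.5]},
    {"fingers":0,"delta_pos":[-9,4,-8],"angular":[-1,-5,1]},
    {"fingers":0,"delta_pos":[-9,4,-8],"angular":[-1,-5,1]},
    {"fingers":0,"delta_pos":[-14,12,-18],"angular":[-2,-9,3]},
    {"fingers":0,"delta_pos":[-18,25,-30],"angular":[-3,-12.5,5.5]},
    {"fingers":0,"delta_pos":[-22,34,-38],"angular":[-4,-15,7]},
    {"fingers":0,"delta_pos":[-22,45,-47],"angular":[-4.5,-17.5,9]},
    {"fingers":0,"delta_pos":[-22,57,-56],"angular":[-5,-20,11]}
  ]
}}

```text
clock: 15.7
tool_pos: [0.4145, -0.0303, 0.1013]
orientation: [-179.9, -14.6, 23.2]
force: [0.9, -0.5, -0.1]
opening: 0.0002
gripper_force: 0.0
```

```bash
python3 - <<'E'
from pl import *
o=log();p=o["tool_pos"];R0=R.from_euler('xyz',o["orientation"],degrees=True);print(RP.inv().apply(p-O)*1000)
rows([((-140,-35,118),10,19),((-125,-60,135),5,14),((-105,-80,145),0,10),((-85,-95,148),0,8),((-68,-107,140),0,8)],p,R0,o["joint_pos"])
E
```

```text
15.7 [ 2.327e+01 -4.870e+00 -5.042e+01 -7.000e-02 -2.983e+01  8.995e+01] [ 0.4145 -0.0303  0.1013] [-179.93  -14.62   23.15] [ 0.9 -0.5 -0.1]
[-149.91134651   -9.76631639  101.31963191]
(-140, -35, 118) [7.0, 27.0, -15.0] [-1.0, -5.0, 4.0]  q[ 19.  -2. -44.   0. -38.  90.] dq8 e0
(-125, -60, 135) [19.0, 55.0, -30.0] [-2.0, -10.0, 9.0]  q[ 15.   1. -37.   0. -46.  88.] dq8 e0
(-105, -80, 145) [36.0, 79.0, -36.0] [-2.0, -15.0, 13.0]  q[ 12.   6. -30.  -0. -54.  88.] dq7 e0
(-85, -95, 148) [51.0, 99.0, -35.0] [-2.0, -15.0, 15.0]  q[ 10.   8. -27.   0. -55.  88.] dq3 e0
(-68, -107, 140) [62.0, 115.0, -24.0] [-2.0, -15.0, 15.0]  q[  9.  11. -25.   0. -54.  89.] dq2 e0
```

Call:
{"fn": "apply_moves", "kwargs": {
  "deltas": [
    {"fingers":0,"delta_pos":[7,27,-15],"angular":[-1,-5,4]},
    {"fingers":0,"delta_pos":[19,55,-30],"angular":[-2,-10,9]},
    {"fingers":0,"delta_pos":[36,79,-36],"angular":[-2,-15,13]},
    {"fingers":0,"delta_pos":[51,99,-35],"angular":[-2,-15,15]},
    {"fingers":0,"delta_pos":[62,115,-24],"angular":[-2,-15,15]},
    {"fingers":0,"delta_pos":[62,115,-24],"angular":[-2,-15,15]},
    {"fingers":0,"delta_pos":[62,115,-24],"angular":[-2,-15,15]}
  ]
}}

```text
clock: 16.4
tool_pos: [0.5091, -0.1147, 0.1389]
orientation: [179.9, 0.5, 8.1]
force: [0.2, 0.3, -0.5]
opening: 0.0002
gripper_force: 0.0
```

```bash
python3 - <<'E'
from pl import *
o=log();p=o["tool_pos"];R0=R.from_euler('xyz',o["orientation"],degrees=True);print(RP.inv().apply(p-O)*1000)
rows([((-68,-107,120),0,8.3),((-68,-107,112),0,8.3),((-68,-107,104.5),0,8.3)],p,R0,o["joint_pos"])
a=ctrl.snapshot("side")
for u in(251,253,255): print(u,206,a[206:230,u].mean(1).astype(int).tolist())
E
```

```text
16.4 [ 8.900e+00  1.087e+01 -2.517e+01  5.000e-02 -5.445e+01  8.913e+01] [ 0.5091 -0.1147  0.1389] [179.95   0.49   8.06] [ 0.2  0.3 -0.5]
[ -68.50442618 -106.94462498  138.92852585]
(-68, -107, 120) [1.0, 0.0, 19.0] [0.0, 0.0, -0.0]  q[  9.  12. -27.  -0. -51.  89.] dq3 e0
(-68, -107, 112) [1.0, 0.0, 27.0] [0.0, 0.0, -0.0]  q[  9.  12. -27.  -0. -50.  89.] dq1 e0
(-68, -107, 104.5) [1.0, 0.0, 34.0] [0.0, 0.0, -0.0]  q[  9.  13. -28.  -0. -49.  89.] dq1 e0
251 206 [68, 83, 89, 81, 83, 89, 84, 83, 85, 90, 84, 70, 63, 87, 123, 116, 94, 83, 80, 81, 82, 84, 84, 80]
253 206 [58, 68, 71, 78, 87, 87, 85, 85, 86, 83, 90, 91, 79, 69, 68, 100, 124, 113, 91, 83, 82, 83, 81, 86]
255 206 [56, 57, 59, 70, 83, 93, 85, 86, 85, 88, 86, 86, 87, 88, 68, 60, 98, 136, 129, 110, 81, 88, 75, 82]
```

Call:
{"fn": "apply_moves", "kwargs": {
  "deltas": [
    {"fingers":0,"delta_pos":[0.5,0,15],"angular":[0,0,0]},
    {"fingers":0,"delta_pos":[0.5,0,23],"angular":[0,0,0]},
    {"fingers":0,"delta_pos":[0.5,0,27],"angular":[0,0,0]},
    {"fingers":0,"delta_pos":[0.5,0,30],"angular":[0,0,0]},
    {"fingers":0,"delta_pos":[0.5,0,32],"angular":[0,0,0]},
    {"fingers":0,"delta_pos":[0.5,0,33],"angular":[0,0,0]},
    {"fingers":0,"delta_pos":[0.5,0,34],"angular":[0,0,0]},
    {"fingers":0,"delta_pos":[0.5,0,34],"angular":[0,0,0]},
    {"fingers":0,"delta_pos":[0.5,0,34],"angular":[0,0,0]}
  ]
}}

```text
clock: 17.35
tool_pos: [0.5099, -0.1144, 0.1063]
orientation: [179.9, 0.4, 8.1]
force: [-4.5, 1.8, 6.3]
opening: 0.0004
gripper_force: 3.4
```

Call:
{"fn": "apply_moves", "kwargs": {
  "deltas": [
    {"fingers":0,"delta_pos":[0.5,0,1],"angular":[0,0,0]},
    {"fingers":0,"delta_pos":[0.5,0,2],"angular":[0,0,0]},
    {"fingers":0,"delta_pos":[0.5,0,2.5],"angular":[0,0,0]},
    {"fingers":0,"delta_pos":[0.5,0,2.5],"angular":[0,0,0]},
    {"fingers":0,"delta_pos":[0.5,0,2.5],"angular":[0,0,0]}
  ]
}}

```text
clock: 17.85
tool_pos: [0.51, -0.1145, 0.1058]
orientation: [179.9, 0.4, 8.2]
force: [-13.9, 5.7, 27.9]
opening: 0.0005
gripper_force: 14.1
```

The key is bottomed at 5.2 mm of travel. I'll let it go.

Call:
{"fn": "apply_moves", "kwargs": {
  "deltas": [
    {"fingers":0,"delta_pos":[0,0,-4],"angular":[0,0,0]},
    {"fingers":0,"delta_pos":[0,0,-15],"angular":[0,0,0]},
    {"fingers":0,"delta_pos":[0,0,-45],"angular":[0,0,0]},
    {"fingers":0,"delta_pos":[0,0,-80],"angular":[0,0,0]},
    {"fingers":0,"delta_pos":[-40,0,-100],"angular":[0,0,0]},
    {"fingers":0,"delta_pos":[-40,0,-100],"angular":[0,0,0]},
    {"fingers":0,"delta_pos":[-40,0,-100],"angular":[0,0,0]}
  ]
}}

```text
clock: 18.55
tool_pos: [0.4718, -0.1199, 0.2048]
orientation: [179.9, 0.2, 8.1]
force: [0.6, 1.3, -0.2]
opening: 0.0003
gripper_force: 0.0
```

```bash
python3 - <<'E'
from h import *
log()
a=ctrl.snapshot("side")
for u in(251,253,255): print(u,206,a[206:230,u].mean(1).astype(int).tolist())
h=cv2.cvtColor(a,cv2.COLOR_RGB2HSV);m=cv2.inRange(h,(50,120,50),(80,255,255));m[:135]=0;m[275:]=0;m[:,:215]=0;m[:,345:]=0
ys,xs=np.nonzero(m);print(xs.mean(),ys.mean())
E
```

```text
18.55 [ 9.000e+00  3.670e+00 -2.418e+01  7.000e-02 -6.235e+01  8.907e+01] [ 0.4718 -0.1199  0.2048] [179.93   0.19   8.1 ] [ 0.6  1.3 -0.2]
251 206 [71, 86, 89, 89, 84, 85, 84, 86, 84, 87, 86, 71, 55, 88, 118, 118, 94, 77, 82, 83, 83, 75, 84, 80]
253 206 [57, 64, 72, 85, 87, 84, 85, 83, 84, 83, 84, 88, 81, 66, 66, 99, 124, 113, 92, 77, 82, 79, 79, 81]
255 206 [55, 58, 56, 70, 80, 88, 84, 84, 83, 91, 85, 86, 86, 86, 64, 65, 97, 138, 129, 105, 86, 80, 79, 86]
284.7012987012987 233.11688311688312
```

The green key is back at its original pixel position, the cover hasn't moved from its shut position, and the robot is clear of everything. I'm handing the job in.

```bash
python3 -c "
from plant import ctrl
print(ctrl.close_job())"
```

```text
the job is handed in; nothing more can be done
None
```

I tipped the cover, caught it on the fingers at about 0.8 rad, lowered it shut, pressed the start key fully down and let it go, then handed the job in at about 18.6 s; the hand-in returned no verdict.

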